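Fetch the miniature sideboard from behind the front row

TASK

A customer wants the long miniature sideboard that stands at the back of the cut-away dolls' house room. First lift the chair, the round table and the chest of drawers that stand in front of it onto the plywood tray, upright and without shifting the sideboard; then set the sideboard upright in the middle of the shallow cardboard carton, lengthwise. Finally put the three pieces back in the room, each on exactly the spot where it stood and facing the same way as before, and leave the little tree and the jar where they are.

Things in the scene. Friction and masses are not known exactly. Their poses are not given: they have to be found in the camera images.
- room: Fixed cut-away dolls' house room of dark wood, 160 (x) by 300 (y) mm. Origin at the centre of its underside; its floor is 10 mm above that. Walls 8 mm thick stand on the back (-x) edge and both side (y) edges, tops (with a white trim) 73 mm above the origin; the front (+x) edge is open. The front row stands about 32 mm in +x from the origin, at about y = -80, 0 and +80 mm; the sideboard stands behind it at about x = -15 mm, its back about 38 mm from the back wall.
- tray: Fixed empty plywood tray, the side area, 250 (x) by 110 (y) mm, 14 mm high, walls and floor 5 mm thick. Origin at the centre of its underside, x along its length. It stands left or right of the room; the carton is on the other side.
- carton: Fixed shallow open cardboard carton, 200 (x) by 120 (y) mm, 23 mm high, walls and floor 5 mm thick. Origin at the centre of its underside, x along its length.
- sideboard: Loose long low sideboard of pale wood, 154 mm long (y), 35 mm deep (x) at its top board (32 mm below it), 46 mm high, 0.11 kg, three doors on its front (+x). Origin at the centre of its underside, z up.
- chair: Loose pale wooden chair, seat 34 (x) by 36 (y) mm, seat top 36 mm high, backrest on its -x edge up to 66 mm; it faces +x. 30 g. Origin on the floor under the seat's centre, z up. Takes a grip across y at the seat.
- table_round: Loose pale wooden round table: top 44 mm across, from 41 to 50 mm high, on a 10 mm stem and a 38 mm round foot. 40 g. Origin at the centre of the foot's underside, z up. Takes a grip on the edge of its top.
- chest: Loose pale wooden chest of drawers, 36 (x) by 42 (y) mm at its top board (34 by 40 below), 58 mm high, drawers on its front (+x). 50 g. Origin at the centre of its underside, z up.
- tree: Bystander: loose little green fir tree, 32 mm wide, 65 mm high, on a 26 mm round wooden foot, in the room's back corner on its +y side. Origin at the centre of its underside.
- jar: Bystander: loose glass jar with a wooden cap, 60 mm across, 85 mm high, between the robot and the room. Origin at the centre of its underside.
Not all that is in view belongs to the job. What is shaped like the chair but purple is not meant.

How it is judged (in metres and radians):
On the way, in this order (a step that is already met when the one before it is completed fails the run):
1. chair, round table and chest all stand upright and released on the tray, the sideboard not shifted by more than 15 mm (x of chair in the frame of tray between -0.118 and 0.118 m and y of chair in the frame of tray between -0.048 and 0.048 m and z of each of chair, table_round, chest in the frame of tray below 0.01 m and angle between each of chair, table_round, chest's own z axis and vertical below 0.12 rad and linear speed of each of chair, table_round, chest below 0.03 m/s and x of table_round in the frame of tray between -0.118 and 0.118 m and y of table_round in the frame of tray between -0.048 and 0.048 m and x of chest in the frame of tray between -0.118 and 0.118 m and y of chest in the frame of tray between -0.048 and 0.048 m and contact force between each of chair, table_round, chest, sideboard and the fingers below 0.1 N and distance of sideboard from where it was at the start of the episode below 0.015 m), for 0.2 s.
2. the sideboard stands released in the middle of the carton, lengthwise (horizontal distance between sideboard and carton below 0.015 m and z of sideboard in the frame of carton below 0.01 m and angle between sideboard's own z axis and vertical below 0.12 rad and angle between the y axis of sideboard and the x axis of carton, either way round below 0.2 rad and linear speed of sideboard below 0.03 m/s and contact force between each of chair, table_round, chest, sideboard and the fingers below 0.1 N), for 0.2 s.
At the end, for the whole second after the job is handed in: Sideboard upright in the carton, within 15 mm of its centre and 0.2 rad of its length; chair, round table and chest upright in the room, each within 15 mm of its starting spot, chair and chest facing the open front within 0.25 rad; all at rest (distance of each of chair, table_round, chest from where it was at the start of the episode below 0.015 m and angle between each of chair, table_round, chest, sideboard's own z axis and vertical below 0.12 rad and linear speed of each of chair, table_round, chest, sideboard below 0.03 m/s and angle between the x axis of each of chair, chest and the x axis of room, either way round below 0.25 rad and x of room in the frame of chair below 0 m and x of room in the frame of chest below 0 m and horizontal distance between sideboard and carton below 0.015 m and z of sideboard in the frame of carton below 0.01 m and angle between the y axis of sideboard and the x axis of carton, either way round below 0.2 rad); the robot touches nothing.
It fails at once if the tree or the jar is shifted by more than 20 mm (distance of any of tree, jar from where it was at the start of the episode above 0.02 m).
It also fails if it takes over 144 s, if anything falls off the work surface, if the arm or the gripper's body presses on something with over 40 N, if the wrist force passes 120 N, or if a joint passes its speed limit or range.

ROBOT

A 7-joint arm with a two-finger parallel gripper is mounted at the origin on the work surface. World frame = base frame: x ahead of the robot, y to its left, z up, the work surface at z = 0. Lengths are in m, angles in degrees, forces in N, time in s.
With the tool pointing down it reaches from about 0.425 to 0.875 m from the base axis. Payload 4.7 kg.
Tool frame: the origin (TCP) lies between the finger pads; the fingertips stand 8 mm ahead of it and the grasp point (between the pads) lies 11 mm behind it; z points along the fingers, y is the line along which they close (so a half turn about z gives the same grasp; the last joint's range is limited). The gripper opens to 87 mm and grips with 3 to 60 N. Pads are 19 mm wide; open, the fingers measure 117 mm over their backs; the gripper's body (75 mm by 190 mm) begins 51 mm behind the grasp point.
Start: joints at [-70.926, 18.392, -4.016, 83.108, 1.295, 78.541, -3.26], TCP at [0.204, 0.617, 0.231] pointing down, gripper open.
Joint ranges: [-163.93, 163.93], [-17.29, 119.83], [-79.2, 71.16], [3.27, 140.29], [-89.18, 269.18], [5.43, 117.66], [-154.24, 154.24]. Speed limits (degrees/s): [147.25, 147.25, 180, 180, 180, 180, 180].

INTERFACE

Orientations are given as [roll, pitch, yaw] about the fixed x, y, z axes, in that order (R = Rz(yaw) Ry(pitch) Rx(roll)).
In Python, from cell import env, viewer gives the robot as it stands. The module is installed in compiled form; this text tells all that it offers.
- The arm moves only by the tool arm_command, never from a script. Its argument "series" is a list of rows, each a list of 2 entries, a list of its own where there are three numbers: the shift along the tool's x, y, z in mm, then the turn about the tool's z in rad. A call has exactly 5 rows; each row is the pose to reach, as a shift and turn from the pose commanded when the call began, along the tool's axes at that moment; what a row does not reach only later rows make up. A row lasts 1/10 s, in which the tool goes at most 50 mm and 8.59 degrees, less where a joint would pass 70% of its speed; a pose out of reach is approached as far as the arm can. A call with a gripper value outside its range is refused whole. "grip" is the gripper command: -1 is fully open, 1 is shut, values between are in proportion, set as the call begins (left out, the last holds). The fingers move at their own pace and stop on an object; "grip_force" is the grip in N (left out, the last holds). Time passes only in rows, so rows that repeat a pose let the fingers close, or fill a call up. It gives the time, the measured TCP pose, the force, the opening and the grip force at its end, in the units of the state.
- env.get_obs(): the state, without advancing time (a new reading comes with each control period).
- viewer.read_camera(name): name is "scene" or "top" or "wrist"; returns (picture, depth): 480x640x3 uint8, blue, green, red; 480x640 float32, m along the optical axis (not along the pixel's ray), 0 where there is no reading.
- viewer.calibration(name): a dict with "K" (3x3 intrinsics, pixels), "dist" ([k1, k2, p1, p2, k3] as OpenCV has them; the pictures are not rectified), "T" (4x4, takes a point from camera to world coordinates); the wrist camera has in their place "hand_eye" (4x4, takes a point from camera to tool coordinates, whose origin is the TCP and whose axes are the flange's). Camera axes: x right, y up, looking along -z (the intrinsics and any distortion apply to the point x, -y, -z); pixel columns grow to the right and rows downward; lengths in m; the calibration is good to about 2 mm. A picture is of the moment at which its call begins: read the wrist's pose just before it. calibration takes no time and is no camera call.
- env.sign_off(): hands the job in; it is judged then, once.
The state is a dict: "time_s": time; "qpos": joint angles; "joint_velocities": joint speeds; "effort": joint torques, N m; "tool_pos": TCP position; "tool_rot": TCP orientation; "force": force on the tool from outside, world axes, zero at the start; "wrist_torque": the same for the moment, N m; "grip_width": finger opening in m; "grasp_force": force on a finger pad.
Only numpy, scipy, OpenCV 4.12 (cv2) and the standard library are available. Lean on these libraries where they do the work, as an engineer would, in place of code of your own. Each camera call takes 0.05 s, during which the arm holds its last target. There are 200 camera calls.

## Working session

There is one attempt and no reset: what is moved stays moved. The work goes in short steps, Python scripts to look and compute and a tool call to move; the robot and the scene stay as the last step left them, time stands still between calls to the robot, and variables do not carry over. Pictures are saved under pics/ and viewed, at most 14 in all, crops included, and the job is handed in when it is done.

Besides the shell and the picture viewer there is one more tool, called after "Request:" as name([rows], argument=value, ...), one row to a line, values as JSON. arm_command: Moves the arm, as the interface text tells. Its arguments: {"type":"object","properties":{"series":{"type":"array"},"grip":{"type":"number"},"grip_force":{"type":"number"}},"required":["series"]}

```bash
mkdir -p pics; ls; python3 - <<'E'
from cell import env, viewer
import cv2, numpy as np
o=env.get_obs(); print({k:np.round(v,3) for k,v in o.items()})
for n in ("scene","top"):
    p,d=viewer.read_camera(n); cv2.imwrite(f"pics/{n}0.png",p); np.save(f"pics/{n}0.npy",d)
    c=viewer.calibration(n); print(n,{k:np.round(v,4) for k,v in c.items()})
print(viewer.calibration("wrist"))
E
```

```text
pics
{'time_s': np.float64(0.0), 'qpos': array([-70.927,  18.44 ,  -4.015,  83.174,   1.295,  78.539,  -3.261]), 'joint_velocities': array([-0.053,  0.068, -0.058,  0.023,  0.083, -0.032,  0.091]), 'effort': array([-1.0000e-03, -4.9130e+01, -4.0400e-01, -3.1253e+01, -6.4000e-02,
        4.4000e-02,  0.0000e+00]), 'tool_pos': array([0.204, 0.617, 0.229]), 'tool_rot': array([-1.79892e+02,  5.00000e-03,  1.61734e+02]), 'force': array([ 0.244,  0.067, -0.09 ]), 'wrist_torque': array([-0.024, -0.003, -0.014]), 'grasp_force': np.float64(0.0), 'grip_width': np.float64(0.087)}
scene {'K': array([[465.7566,   0.    , 313.4092],
       [  0.    , 465.7566, 239.4433],
       [  0.    ,   0.    ,   1.    ]]), 'dist': array([-0.0048,  0.    ,  0.    ,  0.    ,  0.    ]), 'T': array([[-0.4467, -0.5907,  0.672 ,  1.1598],
       [ 0.8947, -0.2911,  0.3388,  0.2879],
       [-0.0045,  0.7525,  0.6586,  0.6318],
       [ 0.    ,  0.    ,  0.    ,  1.    ]])}
top {'K': array([[485.6318,   0.    , 324.653 ],
       [  0.    , 485.6318, 242.1859],
       [  0.    ,   0.    ,   1.    ]]), 'dist': array([-0.0849,  0.    ,  0.    ,  0.    ,  0.    ]), 'T': array([[ 0.0116,  0.9975, -0.0704,  0.5031],
       [-0.9997,  0.0131,  0.0216,  0.0091],
       [ 0.0225,  0.0701,  0.9973,  0.993 ],
       [ 0.    ,  0.    ,  0.    ,  1.    ]])}
{'K': array([[370.2371194 ,   0.        , 316.74995068],
       [  0.        , 370.2371194 , 233.58004325],
       [  0.        ,   0.        ,   1.        ]]), 'dist': array([-0.068041,  0.      ,  0.      ,  0.      ,  0.      ]), 'hand_eye': array([[-4.15939873e-04,  9.52893209e-01,  3.03305719e-01,
         8.29844326e-02],
       [ 9.99999912e-01,  4.11097962e-04,  7.98118152e-05,
        -4.11759085e-04],
       [-4.86362262e-05,  3.03305726e-01, -9.52893296e-01,
        -1.54746772e-01],
       [ 0.00000000e+00,  0.00000000e+00,  0.00000000e+00,
         1.00000000e+00]])}
```

View pics/scene0.png

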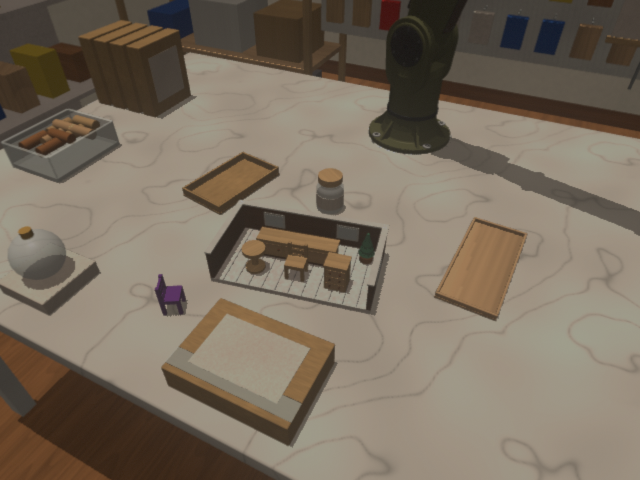

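View pics/top0.png

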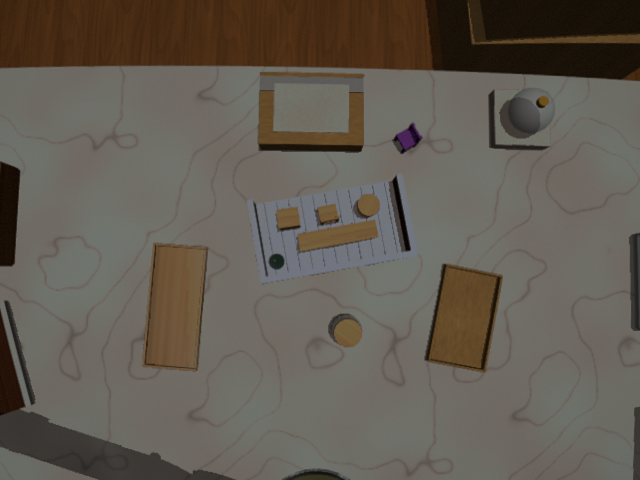

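The scene view shows the room with the round table (254,255), chair (296,262), chest (337,270) and sideboard (298,247). The tree is at (367,247), the jar at (330,190), the carton at (232,182) and the tray at (484,265). The purple chair at (172,293) is a decoy. The chair that is meant is the pale one in the room, at (328,213) in the top view.

In the top view I see:
- chest (288,217), round table (368,205), sideboard (338,236)
- tree (277,261), jar (347,332)
- tray (175,307), on the +y side
- carton (465,318), on the -y side

```bash
cat > h.py <<'E'
import cv2, numpy as np
from cell import env, viewer
def cal(n):
    c=viewer.calibration(n)
    if n!="wrist": return c["K"],c["dist"],c["T"]
    from scipy.spatial.transform import Rotation as R
    o=env.get_obs(); T=np.eye(4)
    T[:3,:3]=R.from_euler("xyz",o["tool_rot"],degrees=True).as_matrix(); T[:3,3]=o["tool_pos"]
    return c["K"],c["dist"],T@c["hand_eye"]
def rays(C,uv):
    K,D,T=C
    n=cv2.undistortPoints(np.asarray(uv,float).reshape(-1,1,2),K,np.asarray(D,float))[:,0]
    return np.c_[n[:,0],-n[:,1],-np.ones(len(n))]@T[:3,:3].T
def onplane(C,uv,z):
    r=rays(C,uv); o=C[2][:3,3]
    return o+r*((z-o[2])/r[:,2])[:,None]
def cloud(C,d):
    v,u=np.mgrid[:480,:640]
    r=rays(C,np.c_[u.ravel(),v.ravel()])
    P=(C[2][:3,3]+r*d.reshape(-1,1)).reshape(480,640,3); P[d==0]=np.nan
    return P
def rect(P):
    (c,s,a)=cv2.minAreaRect((np.asarray(P)[:,:2]*1000).astype(np.float32)); return np.round(c,1),np.round(s,1),round(a,1)
E
python3 - <<'E'
from h import *
C=cal("top"); p=cv2.imread("pics/top0.png"); d=np.load("pics/top0.npy")
P=cloud(C,d); 
print("table z",np.nanmedian(P[400:440,500:600,2]), P[217,288],P[213,328],P[205,368],P[236,338],P[332,347],P[307,175],P[318,465])
hsv=cv2.cvtColor(p,cv2.COLOR_BGR2HSV)
print([hsv[v,u] for u,v in ((288,217),(328,213),(368,205),(338,236),(175,307),(465,318),(255,230))])
wood=((hsv[...,1]>110)&(hsv[...,0]>5)&(hsv[...,0]<25)&(hsv[...,2]>70)).astype(np.uint8)
n,L,S,c=cv2.connectedComponentsWithStats(wood)
for i in range(1,n):
    if S[i,4]<80 or S[i,4]>9000: continue
    m=L==i; z=np.nanmedian(P[...,2][m]); zz=P[...,2][m]
    uv=np.argwhere(m)[:,::-1]
    print(S[i],"z",z.round(4),np.nanpercentile(zz,[5,95]).round(3),rect(onplane(C,uv,z)))
m=(hsv[...,2]>0)&(P[...,2]>0.062)&(P[...,2]<0.080)
m[:170]=0;m[285:]=0;m[:,:240]=0;m[:,420:]=0
print("trim",rect(P[m]), m.sum())
E
```

```text
table z 0.0007583752465520899 [0.6159297  0.05990267 0.0673525 ] [ 0.6277385  -0.01732367  0.04450441] [ 0.6428845  -0.094733    0.05762625] [ 0.58191504 -0.03704934  0.05261178] [ 0.40057656 -0.05393323  0.08593766] [0.43725581 0.28937013 0.00568249] [ 0.42117092 -0.30069055  0.00857971]
[array([ 16, 136, 111], dtype=uint8), array([ 16, 137, 110], dtype=uint8), array([ 19, 125, 114], dtype=uint8), array([ 17, 135, 113], dtype=uint8), array([ 16, 123, 114], dtype=uint8), array([ 17, 149,  99], dtype=uint8), array([111,  28, 127], dtype=uint8)]
[16  0 12 39 88] z -0.7504 [-0.759 -0.745] (array([1482.5, 1164.6]), array([ 21.4, 160.1]), 85.7)
[ 37   0  18  67 474] z -0.7506 [-0.757 -0.743] (array([1420.6, 1039.2]), array([ 58.6, 273.6]), 86.2)
[ 63   0  23  66 801] z -0.7506 [-0.758 -0.743] (array([1420.8,  943.3]), array([273.8,  85. ]), 3.8)
[91  0  8 52 85] z -0.7506 [-0.757 -0.745] (array([1447.3,  864.1]), array([ 11.1, 210.1]), 89.5)
[ 94   0   9  66 135] z -0.7504 [-0.757 -0.744] (array([1418.9,  846. ]), array([266.2,  11.8]), 0.4)
[  99    0   40   66 1224] z -0.7507 [-0.758 -0
[... 940 characters left out ...]
.5, -94.5]), array([39.9, 40.4]), 45.6)
[318 204  21  19 278] z 0.0467 [0.043 0.076] (array([626.3, -17.3]), array([32.5, 36.5]), 12.2)
[277 207  23  21 385] z 0.0682 [0.065 0.071] (array([615. ,  60.6]), array([35.2, 40.6]), 9.0)
[ 298  220   80   31 1357] z 0.0563 [0.054 0.059] (array([582.8, -35.7]), array([ 33.7, 152.4]), 11.5)
[ 143  244   61  126 5915] z 0.0057 [0.003 0.014] (array([438.5, 291.1]), array([110.4, 249.2]), 86.3)
[ 429  265   74  107 5139] z 0.0058 [0.003 0.023] (array([ 421.2, -302.7]), array([120.9, 201.3]), 79.2)
[334 319  28  28 603] z 0.0856 [0.083 0.088] (array([399.6, -54.9]), array([49.9, 49.8]), 45.4)
trim (array([596. , -24.4]), array([162.3, 305.4]), 10.8) 2582
```

```bash
cat >> h.py <<'E'
def plan(cmd,targets):
    """cmd, targets: x,y,z (mm), yaw (deg); tool down. Prints rounded tool shift, turn; carries the rounded pose on."""
    x,y,z,w=cmd
    for X,Y,Z,W in targets:
        c,s=np.cos(np.radians(w)),np.sin(np.radians(w)); dx,dy=X-x,Y-y
        a=[round(c*dx+s*dy),round(s*dx-c*dy),round(z-Z)]; t=round(-np.radians((W-w+180)%360-180),2)
        x+=c*a[0]+s*a[1]; y+=s*a[0]-c*a[1]; z-=a[2]; w-=np.degrees(t)
        print(a,t,"-> cmd",np.round([x,y,z,w],1).tolist())
E
python3 - <<'E'
from h import *
plan([204,617,231,161.73],[[400,350,240,191],[600,-20,240,191]])
E
```

```text
[-270, -192, -9] -0.51 -> cmd [400.2, 350.0, 240.0, 191.0]
[-126, -401, 0] -0.0 -> cmd [600.1, -19.7, 240.0, 191.0]
```

```bash
python3 - <<'E'
from h import *
plan([204,617,231,161.73],[[330,440,235,191],[450,240,240,191],[590,-20,240,191]])
E
```

```text
[-175, -129, -4] -0.51 -> cmd [329.7, 439.6, 235.0, 191.0]
[-80, -219, -5] -0.0 -> cmd [449.9, 239.8, 240.0, 191.0]
[-88, -282, 0] -0.0 -> cmd [589.9, -20.3, 240.0, 191.0]
```

Request:
arm_command([
  [[-30, -20, 0], -0.1],
  [[-70, -50, -1], -0.22],
  [[-110, -82, -2], -0.34],
  [[-150, -110, -3], -0.45],
  [[-175, -129, -4], -0.51],
], grip=-0.47)

```text
time_s: 0.6
tool_pos: [0.3323, 0.4359, 0.2343]
tool_rot: [-179.9, 0.0, -169.1]
force: [0.4, -0.4, -0.3]
grip_width: 0.0651
grasp_force: 0.0
```

Request:
arm_command([
  [[-16, -44, -1], 0],
  [[-32, -88, -2], 0],
  [[-48, -132, -3], 0],
  [[-64, -176, -4], 0],
  [[-80, -219, -5], 0],
])

```text
time_s: 1.1
tool_pos: [0.4502, 0.2381, 0.2394]
tool_rot: [180.0, -0.0, -169.1]
force: [0.9, 1.0, 0.8]
grip_width: 0.0636
grasp_force: 0.0
```

Request:
arm_command([
  [[-9, -28, 0], 0],
  [[-18, -56, 0], 0],
  [[-26, -84, 0], 0],
  [[-35, -112, 0], 0],
  [[-44, -141, 0], 0],
])

```text
time_s: 1.6
tool_pos: [0.5198, 0.109, 0.2392]
tool_rot: [180.0, -0.0, -169.0]
force: [0.1, -0.4, 0.2]
grip_width: 0.0643
grasp_force: 0.0
```

Request:
arm_command([
  [[-12, -40, 0], 0],
  [[-24, -80, 0], 0],
  [[-36, -115, 0], 0],
  [[-44, -141, 0], 0],
  [[-44, -141, 0], 0],
])

```text
time_s: 2.1
tool_pos: [0.5903, -0.0254, 0.239]
tool_rot: [-179.8, -0.0, -169.5]
force: [-0.4, 0.1, -0.5]
grip_width: 0.0637
grasp_force: 0.0
```

```bash
cat > look.py <<'E'
import sys
from h import *
o=env.get_obs(); print(np.round(o["tool_pos"],4),np.round(o["tool_rot"],2))
C=cal("wrist"); p,d=viewer.read_camera("wrist"); cv2.imwrite(f"pics/{sys.argv[1]}.png",p)
P=cloud(C,d); hsv=cv2.cvtColor(p,cv2.COLOR_BGR2HSV)
wood=((hsv[...,1]>90)&(hsv[...,0]>5)&(hsv[...,0]<28)&(hsv[...,2]>60))
for a,b,nm in ((.063,.074,"chest"),(.052,.063,"table/sideb"),(.040,.050,"seat")):
    m=(wood&(P[...,2]>a)&(P[...,2]<b)).astype(np.uint8)
    m=cv2.morphologyEx(m,cv2.MORPH_OPEN,np.ones((3,3)))
    n,L,S,c=cv2.connectedComponentsWithStats(m)
    for i in range(1,n):
        if S[i,4]>150:
            k=L==i; print(nm,S[i],"z",np.median(P[...,2][k]).round(4),rect(P[k]))
E
python3 look.py w1
```

```text
[ 0.5903 -0.0254  0.239 ] [-1.7983e+02 -5.0000e-02 -1.6946e+02]
chest [ 379  237   46   36 1547] z 0.0686 (array([616.9,  59.4]), array([35.4, 41.2]), 9.2)
table/sideb [ 226  182  165   40 5988] z 0.0566 (array([585. , -35.9]), array([ 35.5, 152.2]), 11.5)
table/sideb [ 216  229   43   43 1441] z 0.0606 (array([645. , -95.3]), array([40.6, 41.7]), 73.4)
seat [303 243  34  18 552] z 0.0467 (array([635.2, -15.6]), array([19.1, 32.9]), 12.0)
seat [340 366  61  13 294] z 0.0457 (array([766.,  67.]), array([69.9,  3.4]), 89.6)
```

View pics/w1.png

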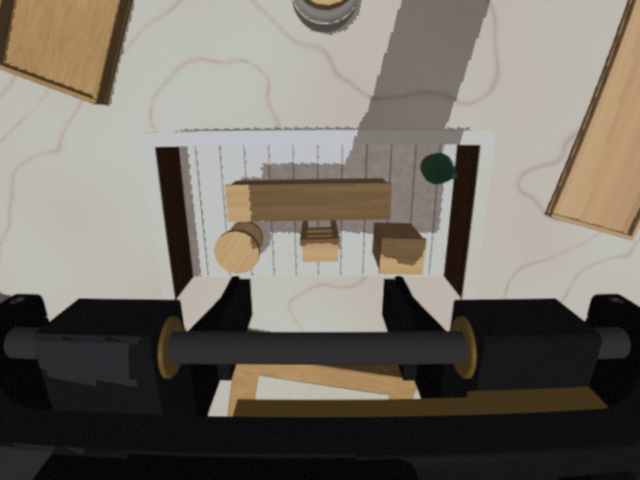

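The wrist view confirms the layout: chest (399,250), pale chair (320,240), round table (238,250), sideboard (308,202) and tree (438,168). The purple chair is outside the room, so the pale one at (320,240) is the right one.

```bash
python3 - <<'E'
from h import *
o=env.get_obs(); print(o["time_s"],np.round(o["tool_pos"],4),np.round(o["tool_rot"],2))
plan([590,-20.3,240,191],[[616,60,140,189.5],[616,60,44,189.5]])
E
```

```text
2.15 [ 0.5896 -0.0224  0.2389] [-1.7996e+02 -7.0000e-02 -1.6929e+02]
[-41, 74, 100] 0.03 -> cmd [616.1, 60.2, 140.0, 189.3]
[0, 0, 96] -0.0 -> cmd [616.1, 60.2, 44.0, 189.3]
```

Request:
arm_command([
  [[-8, -18, 20], 0],
  [[-16, -36, 40], 0.01],
  [[-24, -54, 60], 0.02],
  [[-32, -70, 80], 0.03],
  [[-41, -74, 100], 0.03],
])

```text
time_s: 2.65
tool_pos: [0.6438, -0.0853, 0.1386]
tool_rot: [180.0, -0.0, -170.8]
force: [0.3, 1.0, 0.7]
grip_width: 0.0641
grasp_force: 0.0
```

```bash
python3 -c "
from h import *
o=env.get_obs(); print(o['time_s'],np.round(o['tool_pos'],4),np.round(o['tool_rot'],2))"
```

```text
2.65 [ 0.6438 -0.0853  0.1386] [ 1.7999e+02 -3.0000e-02 -1.7081e+02]
```

I sent the y shift with the wrong sign, so the tool is now above the round table at a safe height. I'll pick the table up first.

```bash
python3 - <<'E'
from h import *
plan([644.3,-85.1,140,189.3],[[644.5,-95.2,100,189.3],[644.5,-95.2,44,189.3],[644.5,-95.2,160,189.3],[504,100,160,189.3],[364,295,160,189.3],[364,295,40,189.3],[364,295,160,189.3]])
E
```

```text
[1, -10, 40] -0.0 -> cmd [644.9, -95.1, 100.0, 189.3]
[0, 0, 56] -0.0 -> cmd [644.9, -95.1, 44.0, 189.3]
[0, 0, -116] -0.0 -> cmd [644.9, -95.1, 160.0, 189.3]
[108, 215, 0] -0.0 -> cmd [503.6, 99.6, 160.0, 189.3]
[106, 215, 0] -0.0 -> cmd [364.3, 294.6, 160.0, 189.3]
[0, 0, 120] -0.0 -> cmd [364.3, 294.6, 40.0, 189.3]
[0, 0, -120] -0.0 -> cmd [364.3, 294.6, 160.0, 189.3]
```

Request:
arm_command([
  [[1, -10, 0], 0],
  [[1, -10, 10], 0],
  [[1, -10, 25], 0],
  [[1, -10, 40], 0],
  [[1, -10, 40], 0],
])

```text
time_s: 3.15
tool_pos: [0.6426, -0.0937, 0.0968]
tool_rot: [179.9, -0.2, -170.7]
force: [-1.2, 0.2, 0.2]
grip_width: 0.0641
grasp_force: 0.0
```

Request:
arm_command([
  [[0, 0, 15], 0],
  [[0, 0, 30], 0],
  [[0, 0, 45], 0],
  [[0, 0, 56], 0],
  [[0, 0, 56], 0],
])

```text
time_s: 3.65
tool_pos: [0.6429, -0.0946, 0.0409]
tool_rot: [180.0, -0.2, -170.8]
force: [0.3, 0.3, -0.3]
grip_width: 0.0639
grasp_force: 0.0
```

Request:
arm_command([
  [[0, 0, 0], 0],
  [[0, 0, 0], 0],
  [[0, 0, 0], 0],
  [[0, 0, 0], 0],
  [[0, 0, 0], 0],
], grip=1, grip_force=10)

```text
time_s: 4.15
tool_pos: [0.6452, -0.095, 0.0443]
tool_rot: [-180.0, 0.1, -170.8]
force: [0.3, -0.6, 1.6]
grip_width: 0.0435
grasp_force: 10.0
```

Request:
arm_command([
  [[0, 0, 0], 0],
  [[0, 0, -3], 0],
  [[0, 0, -8], 0],
  [[0, 0, -15], 0],
  [[0, 0, -20], 0],
])

```text
time_s: 4.65
tool_pos: [0.6448, -0.095, 0.0644]
tool_rot: [-180.0, 0.0, -170.8]
force: [0.6, -0.3, 0.2]
grip_width: 0.0429
grasp_force: 10.0
```

Request:
arm_command([
  [[0, 0, -15], 0],
  [[0, 0, -35], 0],
  [[0, 0, -60], 0],
  [[0, 0, -82], 0],
  [[0, 0, -96], 0],
])

```text
time_s: 5.15
tool_pos: [0.6456, -0.0952, 0.1627]
tool_rot: [-180.0, 0.2, -170.8]
force: [0.6, 0.3, 0.4]
grip_width: 0.0434
grasp_force: 10.0
```

Request:
arm_command([
  [[15, 30, 0], 0],
  [[36, 72, 0], 0],
  [[60, 120, 0], 0],
  [[84, 168, 0], 0],
  [[108, 215, 0], 0],
])

```text
time_s: 5.65
tool_pos: [0.5081, 0.0931, 0.16]
tool_rot: [180.0, 0.0, -170.8]
force: [1.2, 1.5, 0.3]
grip_width: 0.0433
grasp_force: 10.0
```

Request:
arm_command([
  [[24, 48, 0], 0],
  [[48, 96, 0], 0],
  [[72, 145, 0], 0],
  [[93, 190, 0], 0],
  [[106, 215, 0], 0],
])

```text
time_s: 6.15
tool_pos: [0.3683, 0.2893, 0.1603]
tool_rot: [179.9, 0.0, -170.7]
force: [1.0, -0.1, 0.0]
grip_width: 0.0431
grasp_force: 10.0
```

Request:
arm_command([
  [[0, 0, 0], 0],
  [[0, 0, 15], 0],
  [[0, 0, 35], 0],
  [[0, 0, 58], 0],
  [[0, 0, 80], 0],
])

```text
time_s: 6.65
tool_pos: [0.3709, 0.2863, 0.0792]
tool_rot: [180.0, 0.0, -170.8]
force: [0.2, -0.3, -1.0]
grip_width: 0.043
grasp_force: 10.0
```

Request:
arm_command([
  [[0, 0, 12], 0],
  [[0, 0, 22], 0],
  [[0, 0, 31], 0],
  [[0, 0, 37], 0],
  [[0, 0, 37], 0],
])

```text
time_s: 7.15
tool_pos: [0.3702, 0.2868, 0.0421]
tool_rot: [-180.0, -0.0, -170.8]
force: [-0.2, 0.4, -0.5]
grip_width: 0.0432
grasp_force: 10.0
```

Request:
arm_command([
  [[0, 0, 1], 0],
  [[0, 0, 2], 0],
  [[0, 0, 3], 0],
  [[0, 0, 3], 0],
  [[0, 0, 3], 0],
])

```text
time_s: 7.65
tool_pos: [0.3704, 0.2871, 0.0397]
tool_rot: [180.0, 0.0, -170.8]
force: [0.8, 0.2, -0.0]
grip_width: 0.0432
grasp_force: 10.0
```

Request:
arm_command([
  [[0, 0, 0], 0],
  [[0, 0, 0], 0],
  [[0, 0, 0], 0],
  [[0, 0, 0], 0],
  [[0, 0, 0], 0],
], grip=-0.47)

```text
time_s: 8.15
tool_pos: [0.3704, 0.2871, 0.0396]
tool_rot: [180.0, 0.0, -170.8]
force: [-0.3, -0.9, 0.7]
grip_width: 0.0638
grasp_force: 0.0
```

Request:
arm_command([
  [[0, 0, -10], 0],
  [[0, 0, -30], 0],
  [[0, 0, -60], 0],
  [[0, 0, -90], 0],
  [[0, 0, -120], 0],
])

```text
time_s: 8.65
tool_pos: [0.3703, 0.2869, 0.1615]
tool_rot: [180.0, 0.0, -170.8]
force: [0.8, 0.1, 0.5]
grip_width: 0.064
grasp_force: 0.0
```

```bash
python3 - <<'E'
from h import *
o=env.get_obs(); t=o["tool_pos"]*1000; w=o["tool_rot"][2]; print(np.round(t,1),w)
c=[t[0],t[1],160,189.3]
plan(c,[[480,145,140,190.5],[628,-17,130,192],[628,-17,31,192]])
E
```

```text
[370.3 286.9 161.5] -170.7723912440745
[-85, -158, 20] -0.02 -> cmd [479.7, 144.7, 140.0, 190.4]
[-116, -186, 10] -0.03 -> cmd [627.5, -17.2, 130.0, 192.2]
[0, 0, 99] 0.0 -> cmd [627.5, -17.2, 31.0, 192.2]
```

Request:
arm_command([
  [[-12, -24, 4], 0],
  [[-31, -58, 8], 0],
  [[-51, -95, 12], -0.01],
  [[-70, -130, 16], -0.02],
  [[-85, -158, 20], -0.02],
])

```text
time_s: 9.15
tool_pos: [0.481, 0.1425, 0.1405]
tool_rot: [180.0, 0.1, -169.7]
force: [0.7, -0.3, 0.1]
grip_width: 0.0639
grasp_force: 0.0
```

Request:
arm_command([
  [[-25, -40, 2], -0.01],
  [[-50, -80, 4], -0.02],
  [[-75, -120, 6], -0.03],
  [[-98, -158, 8], -0.03],
  [[-116, -186, 10], -0.03],
])

```text
time_s: 9.65
tool_pos: [0.6288, -0.0204, 0.1304]
tool_rot: [-179.9, 0.1, -168.0]
force: [0.3, 0.8, 0.1]
grip_width: 0.0637
grasp_force: 0.0
```

Request:
arm_command([
  [[0, 0, 0], 0],
  [[0, 0, 10], 0],
  [[0, 0, 25], 0],
  [[0, 0, 40], 0],
  [[0, 0, 45], 0],
])

```text
time_s: 10.15
tool_pos: [0.625, -0.0157, 0.0817]
tool_rot: [179.9, -0.2, -167.8]
force: [0.9, -0.2, 0.3]
grip_width: 0.064
grasp_force: 0.0
```

```bash
python3 -c "
from h import *
o=env.get_obs(); print(o['time_s'],np.round(o['tool_pos'],4),np.round(o['tool_rot'],2))"
```

```text
10.15 [ 0.625  -0.0157  0.0817] [ 179.91   -0.24 -167.78]
```

Request:
arm_command([
  [[0, 0, 15], 0],
  [[0, 0, 30], 0],
  [[0, 0, 45], 0],
  [[0, 0, 54], 0],
  [[0, 0, 54], 0],
])

```text
time_s: 10.65
tool_pos: [0.6259, -0.0174, 0.0285]
tool_rot: [180.0, -0.2, -167.9]
force: [-0.6, 0.3, 0.9]
grip_width: 0.0639
grasp_force: 0.0
```

Request:
arm_command([
  [[0, 0, 0], 0],
  [[0, 0, 0], 0],
  [[0, 0, 0], 0],
  [[0, 0, 0], 0],
  [[0, 0, 0], 0],
], grip=1, grip_force=8)

```text
time_s: 11.15
tool_pos: [0.6276, -0.0173, 0.0311]
tool_rot: [-180.0, 0.1, -167.9]
force: [0.6, 0.4, 0.5]
grip_width: 0.036
grasp_force: 8.0
```

Request:
arm_command([
  [[0, 0, 0], 0],
  [[0, 0, -3], 0],
  [[0, 0, -8], 0],
  [[0, 0, -15], 0],
  [[0, 0, -19], 0],
])

```text
time_s: 11.65
tool_pos: [0.6277, -0.0174, 0.0506]
tool_rot: [-180.0, 0.1, -167.9]
force: [0.3, -0.3, -0.4]
grip_width: 0.0362
grasp_force: 8.0
```

```bash
python3 look.py w2; python3 - <<'E'
from h import *
plan([627.5,-17.2,50,192.2],[[627.5,-17.2,140,192.2],[530,137,150,192.2],[439,287,150,192.2],[439,287,27,192.2]])
E
```

```text
[ 0.6277 -0.0174  0.0506] [-1.7999e+02  6.0000e-02 -1.6790e+02]
chest [ 273  284   89   14 1143] z 0.0662 (array([614.5, -21. ]), array([ 6.3, 35.8]), 12.1)
chest [ 455  292   98   37 1357] z 0.0683 (array([605.5,  58.5]), array([15.1, 43.9]), 5.5)
table/sideb [  111   167   374    87 27241] z 0.0566 (array([585.1, -36. ]), array([ 35.7, 154.2]), 11.3)
table/sideb [277 273  42  11 221] z 0.0599 (array([614.7, -29.6]), array([ 3. , 17.9]), 13.0)
table/sideb [343 273  16  11 154] z 0.0579 (array([609.2,  -7.3]), array([1.5, 6.8]), 14.6)
table/sideb [445 282  91  17 883] z 0.0575 (array([600.9,  56. ]), array([ 9., 40.]), 20.7)
seat [436 272  86  27 755] z 0.045 (array([601.9,  54.6]), array([13.2, 41.2]), 28.6)
[0, 0, -90] -0.0 -> cmd [627.5, -17.2, 140.0, 192.2]
[63, 171, -10] -0.0 -> cmd [529.8, 136.6, 150.0, 192.2]
[57, 166, 0] -0.0 -> cmd [439.0, 286.8, 150.0, 192.2]
[0, 0, 123] -0.0 -> cmd [439.0, 286.8, 27.0, 192.2]
```

View pics/w2.png

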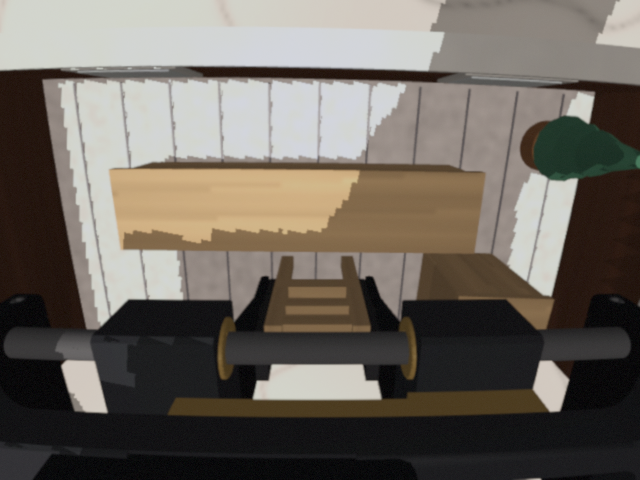

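The chair is held upright between the fingers at (318,300). The sideboard is untouched at (300,205), and the tree and chest are undisturbed.

Request:
arm_command([
  [[0, 0, -15], 0],
  [[0, 0, -35], 0],
  [[0, 0, -58], 0],
  [[0, 0, -78], 0],
  [[0, 0, -90], 0],
])

```text
time_s: 12.2
tool_pos: [0.6282, -0.0175, 0.1424]
tool_rot: [-180.0, 0.2, -167.9]
force: [1.1, 0.1, -0.5]
grip_width: 0.036
grasp_force: 8.0
```

Request:
arm_command([
  [[8, 21, -2], 0],
  [[21, 55, -4], 0],
  [[35, 95, -6], 0],
  [[49, 133, -8], 0],
  [[63, 171, -10], 0],
])

```text
time_s: 12.7
tool_pos: [0.5286, 0.1378, 0.15]
tool_rot: [180.0, 0.0, -167.9]
force: [0.1, 1.8, 0.7]
grip_width: 0.0357
grasp_force: 8.0
```

Request:
arm_command([
  [[14, 40, 0], 0],
  [[28, 80, 0], 0],
  [[41, 118, 0], 0],
  [[51, 148, 0], 0],
  [[57, 166, 0], 0],
])

```text
time_s: 13.2
tool_pos: [0.4371, 0.2898, 0.1499]
tool_rot: [179.9, -0.0, -167.7]
force: [0.5, -0.1, -0.6]
grip_width: 0.036
grasp_force: 8.0
```

Request:
arm_command([
  [[0, 0, 0], 0],
  [[0, 0, 15], 0],
  [[0, 0, 35], 0],
  [[0, 0, 58], 0],
  [[0, 0, 80], 0],
])

```text
time_s: 13.7
tool_pos: [0.4402, 0.2854, 0.0691]
tool_rot: [-180.0, 0.0, -168.0]
force: [0.1, 0.1, -0.9]
grip_width: 0.0354
grasp_force: 8.0
```

Request:
arm_command([
  [[0, 0, 15], 0],
  [[0, 0, 28], 0],
  [[0, 0, 37], 0],
  [[0, 0, 40], 0],
  [[0, 0, 40], 0],
])

```text
time_s: 14.2
tool_pos: [0.4395, 0.2868, 0.0296]
tool_rot: [-180.0, 0.0, -167.9]
force: [0.4, -0.4, 0.1]
grip_width: 0.0356
grasp_force: 8.0
```

Request:
arm_command([
  [[0, 0, 1], 0],
  [[0, 0, 2], 0],
  [[0, 0, 3], 0],
  [[0, 0, 3], 0],
  [[0, 0, 3], 0],
])

```text
time_s: 14.7
tool_pos: [0.4393, 0.2871, 0.0267]
tool_rot: [180.0, 0.0, -167.9]
force: [0.7, 0.6, -0.8]
grip_width: 0.0356
grasp_force: 8.0
```

Request:
arm_command([
  [[0, 0, 0], 0],
  [[0, 0, 0], 0],
  [[0, 0, 0], 0],
  [[0, 0, 0], 0],
  [[0, 0, 0], 0],
], grip=-0.47)

```text
time_s: 15.2
tool_pos: [0.4392, 0.287, 0.0266]
tool_rot: [180.0, 0.0, -167.9]
force: [0.4, -0.3, 0.4]
grip_width: 0.0618
grasp_force: 0.0
```

Request:
arm_command([
  [[0, 0, -10], 0],
  [[0, 0, -30], 0],
  [[0, 0, -60], 0],
  [[0, 0, -90], 0],
  [[0, 0, -120], 0],
])

```text
time_s: 15.7
tool_pos: [0.4393, 0.2869, 0.1485]
tool_rot: [180.0, 0.0, -167.9]
force: [-0.4, 0.9, -0.3]
grip_width: 0.0642
grasp_force: 0.0
```

```bash
python3 - <<'E'
from h import *
o=env.get_obs(); t=o["tool_pos"]*1000; w=o["tool_rot"][2]; print(np.round(t,1),w)
plan([439,286.8,147,192.2],[[530,172,140,190.5],[616.5,59.8,130,189.3],[616.5,59.8,44,189.3],[616.5,59.8,160,189.3],[565,173,160,189.3],[515,284,160,189.3],[515,284,40,189.3]])
E
```

```text
[439.3 286.9 148.5] -167.90809356587775
[-65, -131, 7] 0.03 -> cmd [530.2, 172.5, 140.0, 190.5]
[-64, -127, 10] 0.02 -> cmd [616.3, 59.3, 130.0, 189.3]
[0, 0, 86] 0.0 -> cmd [616.3, 59.3, 44.0, 189.3]
[0, 0, -116] 0.0 -> cmd [616.3, 59.3, 160.0, 189.3]
[32, 121, 0] 0.0 -> cmd [565.0, 173.5, 160.0, 189.3]
[31, 117, 0] 0.0 -> cmd [515.5, 283.9, 160.0, 189.3]
[0, 0, 120] 0.0 -> cmd [515.5, 283.9, 40.0, 189.3]
```

Request:
arm_command([
  [[-11, -22, 2], 0.01],
  [[-26, -52, 3], 0.02],
  [[-41, -82, 5], 0.03],
  [[-55, -110, 6], 0.03],
  [[-65, -131, 7], 0.03],
])

```text
time_s: 16.2
tool_pos: [0.5316, 0.1704, 0.1405]
tool_rot: [-180.0, 0.1, -169.7]
force: [-0.6, -0.1, -0.0]
grip_width: 0.0641
grasp_force: 0.0
```

Request:
arm_command([
  [[-15, -30, 3], 0.01],
  [[-32, -64, 6], 0.02],
  [[-48, -95, 8], 0.02],
  [[-58, -115, 10], 0.02],
  [[-64, -127, 10], 0.02],
])

```text
time_s: 16.7
tool_pos: [0.6169, 0.0566, 0.13]
tool_rot: [-179.9, 0.0, -170.9]
force: [0.3, -0.4, 0.1]
grip_width: 0.0639
grasp_force: 0.0
```

Request:
arm_command([
  [[0, 0, 0], 0],
  [[0, 0, 10], 0],
  [[0, 0, 20], 0],
  [[0, 0, 30], 0],
  [[0, 0, 35], 0],
])

```text
time_s: 17.2
tool_pos: [0.6147, 0.0602, 0.0927]
tool_rot: [180.0, -0.1, -170.7]
force: [-0.3, 0.8, -0.2]
grip_width: 0.0639
grasp_force: 0.0
```

Request:
arm_command([
  [[0, 0, 15], 0],
  [[0, 0, 30], 0],
  [[0, 0, 42], 0],
  [[0, 0, 51], 0],
  [[0, 0, 51], 0],
])

```text
time_s: 17.7
tool_pos: [0.6148, 0.0589, 0.0416]
tool_rot: [-180.0, -0.2, -170.8]
force: [0.5, 0.6, -0.1]
grip_width: 0.0642
grasp_force: 0.0
```

Request:
arm_command([
  [[0, 0, 0], 0],
  [[0, 0, 0], 0],
  [[0, 0, 0], 0],
  [[0, 0, 0], 0],
  [[0, 0, 0], 0],
], grip=1, grip_force=10)

```text
time_s: 18.2
tool_pos: [0.6165, 0.0593, 0.0441]
tool_rot: [180.0, 0.1, -170.8]
force: [-0.3, -0.1, 1.6]
grip_width: 0.0399
grasp_force: 10.0
```

Request:
arm_command([
  [[0, 0, 0], 0],
  [[0, 0, -3], 0],
  [[0, 0, -8], 0],
  [[0, 0, -15], 0],
  [[0, 0, -20], 0],
])

```text
time_s: 18.7
tool_pos: [0.6164, 0.0591, 0.0644]
tool_rot: [180.0, 0.0, -170.8]
force: [-0.5, 0.0, 0.5]
grip_width: 0.0402
grasp_force: 10.0
```

Request:
arm_command([
  [[0, 0, -15], 0],
  [[0, 0, -35], 0],
  [[0, 0, -60], 0],
  [[0, 0, -82], 0],
  [[0, 0, -96], 0],
])

```text
time_s: 19.2
tool_pos: [0.6171, 0.0591, 0.1627]
tool_rot: [180.0, 0.2, -170.8]
force: [0.3, 0.2, -1.1]
grip_width: 0.0402
grasp_force: 10.0
```

Request:
arm_command([
  [[4, 16, 0], 0],
  [[10, 40, 0], 0],
  [[18, 70, 0], 0],
  [[25, 96, 0], 0],
  [[32, 121, 0], 0],
])

```text
time_s: 19.7
tool_pos: [0.5644, 0.1746, 0.16]
tool_rot: [180.0, 0.0, -170.7]
force: [-0.6, -0.1, -1.9]
grip_width: 0.04
grasp_force: 10.0
```

Request:
arm_command([
  [[7, 27, 0], 0],
  [[15, 56, 0], 0],
  [[22, 84, 0], 0],
  [[28, 106, 0], 0],
  [[31, 117, 0], 0],
])

```text
time_s: 20.2
tool_pos: [0.5142, 0.2866, 0.1598]
tool_rot: [179.9, -0.0, -170.6]
force: [-0.1, 1.3, 0.8]
grip_width: 0.0401
grasp_force: 10.0
```

Request:
arm_command([
  [[0, 0, 0], 0],
  [[0, 0, 15], 0],
  [[0, 0, 35], 0],
  [[0, 0, 58], 0],
  [[0, 0, 80], 0],
])

```text
time_s: 20.7
tool_pos: [0.5164, 0.2813, 0.0777]
tool_rot: [-179.9, -0.0, -170.9]
force: [0.3, -0.8, -0.3]
grip_width: 0.0398
grasp_force: 10.0
```

Request:
arm_command([
  [[0, 0, 15], 0],
  [[0, 0, 28], 0],
  [[0, 0, 36], 0],
  [[0, 0, 40], 0],
  [[0, 0, 40], 0],
])

```text
time_s: 21.2
tool_pos: [0.516, 0.284, 0.0398]
tool_rot: [180.0, 0.0, -170.8]
force: [-0.1, -1.0, -0.1]
grip_width: 0.0402
grasp_force: 10.2
```

Request:
arm_command([
  [[0, 0, 0], 0],
  [[0, 0, 0], 0],
  [[0, 0, 0], 0],
  [[0, 0, 0], 0],
  [[0, 0, 0], 0],
], grip=-0.47)

```text
time_s: 21.7
tool_pos: [0.5158, 0.284, 0.0398]
tool_rot: [180.0, 0.0, -170.8]
force: [-0.1, -0.3, 0.5]
grip_width: 0.0626
grasp_force: 0.0
```

Request:
arm_command([
  [[0, 0, -10], 0],
  [[0, 0, -30], 0],
  [[0, 0, -60], 0],
  [[0, 0, -90], 0],
  [[0, 0, -120], 0],
])

```text
time_s: 22.2
tool_pos: [0.5158, 0.2838, 0.1616]
tool_rot: [180.0, 0.0, -170.8]
force: [-0.3, 0.0, -0.7]
grip_width: 0.0642
grasp_force: 0.0
```

```bash
python3 - <<'E'
from h import *
o=env.get_obs(); t=o["tool_pos"]*1000; w=o["tool_rot"][2]; print(np.round(t,1),w)
p,d=viewer.read_camera("top"); cv2.imwrite("pics/top1.png",p)
C=cal("top"); P=cloud(C,d)
# carton rim and inner floor by depth
m=(P[...,2]>0.017)&(P[...,2]<0.03); m[:250]=0; m[385:]=0; m[:,:415]=0; m[:,515:]=0
print("carton rim",m.sum(),rect(P[m]))
m=(P[...,2]>0.0)&(P[...,2]<0.010)&(cv2.cvtColor(p,cv2.COLOR_BGR2HSV)[...,1]>100); m[:250]=0; m[385:]=0; m[:,:415]=0; m[:,515:]=0
print("carton floor",m.sum(),rect(P[m]))
cv2.imwrite("pics/top1c.png",cv2.resize(p[160:400,120:520],(800,480)))
E
```

```text
[515.8 283.8 161.6] -170.77553043868056
carton rim 929 (array([ 423. , -297.4]), array([123.6, 201.6]), 79.2)
carton floor 4845 (array([ 424.6, -296.3]), array([118. , 198.3]), 79.2)
```

View pics/top1c.png

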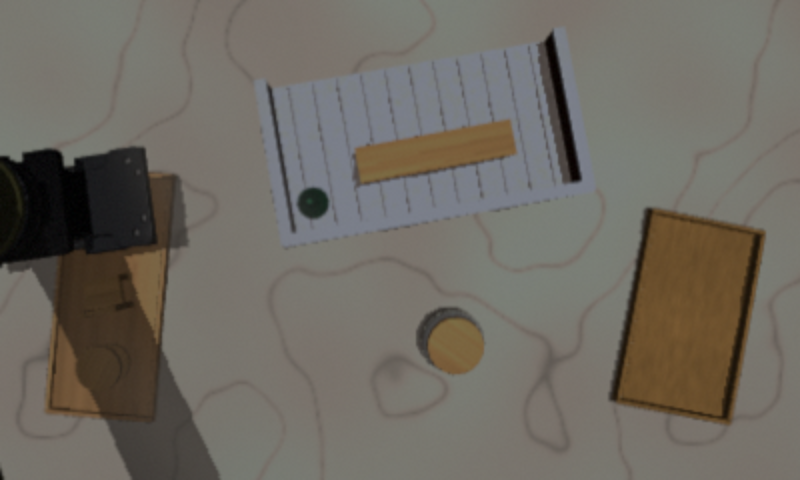

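The chair (123,292 in the crop) and round table (100,367) stand in the tray; the chest is hidden under the gripper. The room holds only the sideboard (435,152) and the tree (313,203). The jar (455,345) and carton (688,315) are in view.

```bash
python3 - <<'E'
from h import *
plan([515.7,283.9,160,189.3],[[545,160,160,147],[584.5,-36,140,106],[584.5,-36,100,101.4],[584.5,-36,33,101.4],[584.5,-36,150,101.4],[500,-170,150,60],[450,-260,150,20],[424,-297,150,-10.8],[424,-297,30,-10.8]])
E
```

```text
[-9, -127, 0] 0.74 -> cmd [545.1, 160.0, 160.0, 146.9]
[-140, -143, 20] 0.71 -> cmd [584.3, -36.2, 140.0, 106.2]
[0, 0, 40] 0.08 -> cmd [584.3, -36.2, 100.0, 101.6]
[0, 0, 67] 0.0 -> cmd [584.3, -36.2, 33.0, 101.6]
[0, 0, -117] 0.0 -> cmd [584.3, -36.2, 150.0, 101.6]
[-114, -110, 0] 0.73 -> cmd [499.6, -170.1, 150.0, 59.8]
[-103, 2, 0] 0.69 -> cmd [449.5, -260.1, 150.0, 20.3]
[-37, 26, 0] 0.54 -> cmd [423.8, -297.3, 150.0, -10.7]
[0, 0, 120] 0.0 -> cmd [423.8, -297.3, 30.0, -10.7]
```

Request:
arm_command([
  [[-1, -20, 0], 0.14],
  [[-3, -47, 0], 0.29],
  [[-5, -75, 0], 0.44],
  [[-7, -102, 0], 0.59],
  [[-9, -127, 0], 0.74],
], grip=-0.33)

```text
time_s: 22.75
tool_pos: [0.5454, 0.1586, 0.1603]
tool_rot: [179.9, 0.0, 146.5]
force: [0.2, -0.6, -1.1]
grip_width: 0.0579
grasp_force: 0.0
```

Request:
arm_command([
  [[-30, -31, 4], 0.14],
  [[-62, -63, 8], 0.29],
  [[-94, -96, 12], 0.43],
  [[-120, -123, 16], 0.57],
  [[-140, -143, 20], 0.71],
])

```text
time_s: 23.25
tool_pos: [0.5842, -0.0397, 0.1404]
tool_rot: [179.9, 0.0, 105.7]
force: [0.0, 0.4, 0.4]
grip_width: 0.0578
grasp_force: 0.0
```

Request:
arm_command([
  [[0, 0, 0], 0.03],
  [[0, 0, 10], 0.06],
  [[0, 0, 22], 0.08],
  [[0, 0, 35], 0.08],
  [[0, 0, 40], 0.08],
])

```text
time_s: 23.75
tool_pos: [0.5826, -0.0347, 0.0972]
tool_rot: [-179.8, -0.1, 101.7]
force: [-0.3, -0.2, -0.1]
grip_width: 0.058
grasp_force: 0.0
```

```bash
python3 - <<'E'
from h import *
o=env.get_obs(); print(np.round(o["tool_pos"],4),np.round(o["tool_rot"],2), np.round(o["qpos"],1))
p,d=viewer.read_camera("top"); cv2.imwrite("pics/top2.png",p); C=cal("top"); P=cloud(C,d)
for a,b in ((.057,.068),(.048,.0566),(.037,.045)):
    m=((P[...,2]>a)&(P[...,2]<b)); m[:235]=0; m[380:]=0; m[:,:135]=0; m[:,215:]=0
    n,L,S,c=cv2.connectedComponentsWithStats(m.astype(np.uint8))
    for i in range(1,n):
        if S[i,4]>40: print(a,S[i],np.median(P[...,2][L==i]),rect(P[L==i]))
Cw=cal("wrist"); p,d=viewer.read_camera("wrist"); cv2.imwrite("pics/w3.png",p)
E
```

```text
[ 0.5826 -0.0347  0.0972] [-1.7982e+02 -5.0000e-02  1.0173e+02] [-31.2  19.   38.  102.9 -13.   62.8  23.1]
0.057 [159 258  24  21 395] 0.06336412505593059 (array([515.7, 283.9]), array([34.3, 42.1]), 9.9)
0.048 [158 333  23  23 319] 0.05483581528621284 (array([369.8, 286. ]), array([41.9, 42.8]), 12.5)
0.037 [161 297  21  18 271] 0.041295449915950244 (array([441.4, 287.4]), array([29.1, 35.9]), 12.1)
```

View pics/w3.png

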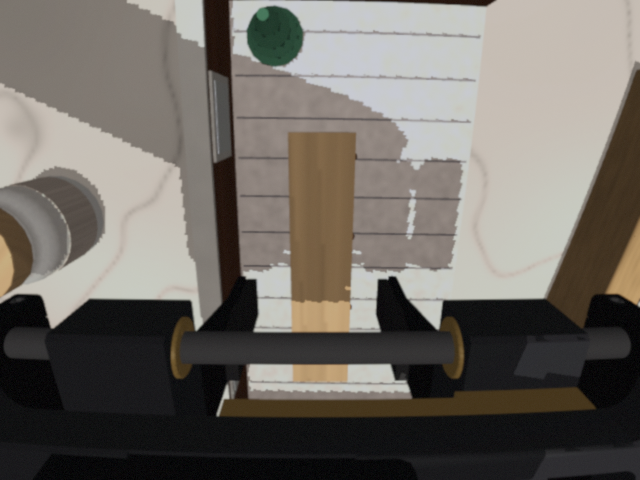

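The pieces stand upright on the tray: the heights are 63, 55 and 41 mm, as they should be. The sideboard (322,250) lies centred between the open fingers, with free floor on both sides.

Request:
arm_command([
  [[0, 0, 15], 0],
  [[0, 0, 32], 0],
  [[0, 0, 49], 0],
  [[0, 0, 62], 0],
  [[0, 0, 67], 0],
])

```text
time_s: 24.35
tool_pos: [0.583, -0.0362, 0.0308]
tool_rot: [-179.9, -0.0, 101.6]
force: [-0.3, -0.1, 0.3]
grip_width: 0.0578
grasp_force: 0.0
```

Request:
arm_command([
  [[0, 0, 0], 0],
  [[0, 0, 0], 0],
  [[0, 0, 0], 0],
  [[0, 0, 0], 0],
  [[0, 0, 0], 0],
])

```text
time_s: 24.85
tool_pos: [0.5843, -0.0362, 0.0331]
tool_rot: [179.9, -0.0, 101.6]
force: [0.1, 0.1, -1.0]
grip_width: 0.0579
grasp_force: 0.0
```

Request:
arm_command([
  [[0, 0, 0], 0],
  [[0, 0, 0], 0],
  [[0, 0, 0], 0],
  [[0, 0, 0], 0],
  [[0, 0, 0], 0],
], grip=1, grip_force=20)

```text
time_s: 25.35
tool_pos: [0.584, -0.0362, 0.0326]
tool_rot: [180.0, 0.0, 101.6]
force: [-0.6, 0.8, -0.2]
grip_width: 0.033
grasp_force: 19.6
```

Request:
arm_command([
  [[0, 0, 0], 0],
  [[0, 0, -3], 0],
  [[0, 0, -8], 0],
  [[0, 0, -15], 0],
  [[0, 0, -20], 0],
])

```text
time_s: 25.85
tool_pos: [0.5843, -0.0363, 0.0535]
tool_rot: [180.0, 0.0, 101.6]
force: [0.1, -0.1, -0.8]
grip_width: 0.033
grasp_force: 19.7
```

```bash
python3 - <<'E'
from h import *
C=cal("wrist"); o=env.get_obs(); print(np.round(o["tool_pos"],4),np.round(o["tool_rot"],2)); p,d=viewer.read_camera("wrist"); P=cloud(C,d); hsv=cv2.cvtColor(p,cv2.COLOR_BGR2HSV)
m=(hsv[...,1]>90)&(hsv[...,0]<28)&(P[...,2]>.06)&(P[...,2]<.09); m[:, :250]=0; m[:,390:]=0; m[300:]=0
Q=P[m]; A=np.c_[Q[:,:2]-Q[:,:2].mean(0),np.ones(len(Q))]; k=np.linalg.lstsq(A,Q[:,2],rcond=None)[0]
print(m.sum(),"slope deg",np.degrees(k[:2]),"z",k[2],rect(Q))
E
```

```text
[ 0.5843 -0.0363  0.0535] [179.95   0.   101.57]
15397 slope deg [0.90203685 0.32499961] z 0.0776370883686532 (array([576.6,   5.5]), array([41.4, 68.2]), 11.7)
```

The sideboard is lifted level, 20 mm up. I'm carrying it to the carton.

Request:
arm_command([
  [[0, 0, -15], 0],
  [[0, 0, -35], 0],
  [[0, 0, -60], 0],
  [[0, 0, -82], 0],
  [[0, 0, -97], 0],
])

```text
time_s: 26.4
tool_pos: [0.5847, -0.0365, 0.1522]
tool_rot: [179.8, 0.0, 101.6]
force: [0.8, 0.6, -0.9]
grip_width: 0.0328
grasp_force: 19.7
```

Request:
arm_command([
  [[-15, -15, 0], 0.13],
  [[-38, -37, 0], 0.28],
  [[-64, -62, 0], 0.43],
  [[-90, -87, 0], 0.58],
  [[-114, -110, 0], 0.73],
])

```text
time_s: 26.9
tool_pos: [0.4978, -0.1714, 0.1499]
tool_rot: [-180.0, -0.0, 59.4]
force: [-0.2, -0.4, -1.3]
grip_width: 0.0329
grasp_force: 19.6
```

Request:
arm_command([
  [[-22, 0, 0], 0.14],
  [[-44, 1, 0], 0.28],
  [[-66, 1, 0], 0.42],
  [[-86, 2, 0], 0.56],
  [[-103, 2, 0], 0.69],
])

```text
time_s: 27.4
tool_pos: [0.4481, -0.261, 0.15]
tool_rot: [-180.0, -0.0, 19.8]
force: [-0.2, 0.3, -1.2]
grip_width: 0.0329
grasp_force: 19.6
```

Request:
arm_command([
  [[-10, 7, 0], 0.13],
  [[-20, 14, 0], 0.26],
  [[-28, 20, 0], 0.38],
  [[-34, 24, 0], 0.48],
  [[-37, 26, 0], 0.54],
])

```text
time_s: 27.9
tool_pos: [0.4224, -0.2979, 0.1499]
tool_rot: [-180.0, 0.0, -11.0]
force: [0.4, 0.0, -1.1]
grip_width: 0.0327
grasp_force: 19.7
```

Request:
arm_command([
  [[0, 0, 0], 0],
  [[0, 0, 12], 0],
  [[0, 0, 28], 0],
  [[0, 0, 45], 0],
  [[0, 0, 60], 0],
])

```text
time_s: 28.4
tool_pos: [0.423, -0.2964, 0.0879]
tool_rot: [-180.0, 0.1, -10.6]
force: [0.3, 1.2, -0.9]
grip_width: 0.0331
grasp_force: 19.7
```

```bash
python3 - <<'E'
from h import *
C=cal("wrist"); o=env.get_obs(); print(np.round(o["tool_pos"],4),np.round(o["tool_rot"],2),np.round(o["qpos"],0)); p,d=viewer.read_camera("wrist"); cv2.imwrite("pics/w4.png",p)
E
```

```text
[ 0.423  -0.2964  0.0879] [-1.7997e+02  6.0000e-02 -1.0620e+01] [-23.  16.  62. 113. -16.  60. -54.]
```

View pics/w4.png

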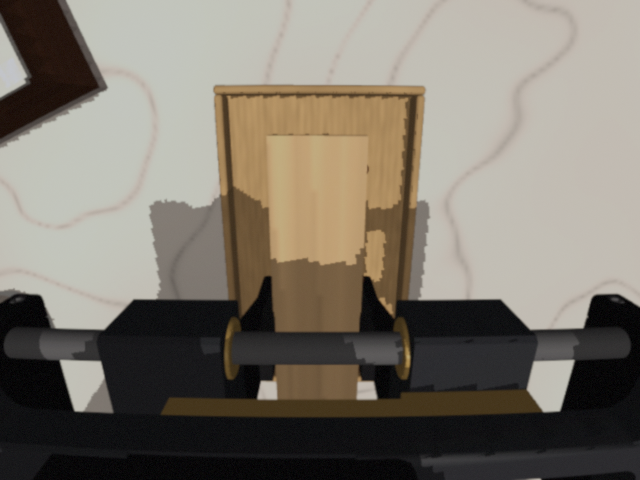

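The sideboard (318,250) hangs centred and parallel over the carton (inner edges at 230 and 408).

Request:
arm_command([
  [[0, 0, 15], 0],
  [[0, 0, 30], 0],
  [[0, 0, 43], 0],
  [[0, 0, 53], 0],
  [[0, 0, 57], 0],
])

```text
time_s: 28.95
tool_pos: [0.4225, -0.2969, 0.0313]
tool_rot: [-180.0, 0.1, -10.7]
force: [0.2, 0.0, -0.7]
grip_width: 0.0324
grasp_force: 19.7
```

Request:
arm_command([
  [[0, 0, 1], 0],
  [[0, 0, 2], 0],
  [[0, 0, 3], 0],
  [[0, 0, 4], 0],
  [[0, 0, 4], 0],
])

```text
time_s: 29.45
tool_pos: [0.4233, -0.2971, 0.0287]
tool_rot: [-180.0, -0.0, -10.7]
force: [0.6, -0.8, -1.2]
grip_width: 0.0332
grasp_force: 19.7
```

Request:
arm_command([
  [[0, 0, 0], 0],
  [[0, 0, 0], 0],
  [[0, 0, 0], 0],
  [[0, 0, 0], 0],
  [[0, 0, 0], 0],
], grip=-0.33)

```text
time_s: 29.95
tool_pos: [0.4232, -0.2972, 0.0286]
tool_rot: [180.0, -0.0, -10.7]
force: [0.1, 0.3, 0.2]
grip_width: 0.0564
grasp_force: 0.0
```

Request:
arm_command([
  [[0, 0, -10], 0],
  [[0, 0, -30], 0],
  [[0, 0, -60], 0],
  [[0, 0, -90], 0],
  [[0, 0, -121], 0],
])

```text
time_s: 30.45
tool_pos: [0.4228, -0.2975, 0.1511]
tool_rot: [180.0, 0.0, -10.8]
force: [1.2, 0.1, 0.2]
grip_width: 0.0579
grasp_force: 0.0
```

```bash
python3 - <<'E'
from h import *
o=env.get_obs(); print(np.round(o["tool_pos"],4),np.round(o["tool_rot"],2))
plan([423.8,-297.3,150,-10.7],[[480,-200,160,-52],[540,-60,170,-94],[560,90,170,-136],[536,200,165,-167],[515.8,284,150,189.3],[515.8,284,40,189.3]])
E
```

```text
[ 0.4228 -0.2975  0.1511] [180.     0.   -10.78]
[37, -106, -10] 0.72 -> cmd [479.8, -200.0, 160.0, -52.0]
[-73, -134, -10] 0.73 -> cmd [540.4, -59.9, 170.0, -93.8]
[-151, -10, 0] 0.74 -> cmd [560.3, 90.1, 170.0, -136.2]
[-59, 96, 5] 0.54 -> cmd [536.4, 200.2, 165.0, -167.1]
[1, 86, 15] 0.06 -> cmd [516.2, 283.8, 150.0, -170.6]
[0, 0, 110] 0.0 -> cmd [516.2, 283.8, 40.0, -170.6]
```

The planned turn direction would wind the last joint up, so I'm replanning the turn back the other way.

```bash
python3 - <<'E'
from h import *
plan([423.8,-297.3,150,-10.7],[[470,-220,160,31],[540,-100,170,73],[575,50,170,115],[550,170,165,157],[515.8,284,150,189.3],[515.8,284,40,189.3]])
p,d=viewer.read_camera("top"); C=cal("top"); P=cloud(C,d)
E
```

```text
[31, -85, -10] -0.73 -> cmd [470.0, -219.5, 160.0, 31.1]
[122, -66, -10] -0.73 -> cmd [540.4, -100.0, 170.0, 73.0]
[154, -11, 0] -0.73 -> cmd [575.0, 50.5, 170.0, 114.8]
[119, 27, 5] -0.74 -> cmd [549.6, 169.8, 165.0, 157.2]
[75, 92, 15] -0.56 -> cmd [516.2, 283.7, 150.0, 189.3]
[0, 0, 110] -0.0 -> cmd [516.2, 283.7, 40.0, 189.3]
```

Request:
arm_command([
  [[5, -13, -2], -0.13],
  [[11, -30, -4], -0.28],
  [[18, -49, -6], -0.43],
  [[25, -68, -8], -0.58],
  [[31, -85, -10], -0.73],
], grip=-0.47)

```text
time_s: 31.0
tool_pos: [0.47, -0.2187, 0.1602]
tool_rot: [180.0, -0.1, 31.5]
force: [-0.7, -0.3, -0.5]
grip_width: 0.0639
grasp_force: 0.0
```

Request:
arm_command([
  [[24, -13, -2], -0.14],
  [[49, -26, -4], -0.29],
  [[74, -40, -6], -0.44],
  [[98, -53, -8], -0.59],
  [[122, -66, -10], -0.73],
])

```text
time_s: 31.5
tool_pos: [0.5404, -0.099, 0.1702]
tool_rot: [180.0, -0.0, 73.3]
force: [-0.6, 0.5, 0.2]
grip_width: 0.064
grasp_force: 0.0
```

Request:
arm_command([
  [[31, -2, 0], -0.14],
  [[62, -4, 0], -0.29],
  [[93, -6, 0], -0.44],
  [[124, -9, 0], -0.59],
  [[154, -11, 0], -0.73],
])

```text
time_s: 32.0
tool_pos: [0.5747, 0.0517, 0.1702]
tool_rot: [180.0, 0.0, 115.1]
force: [-0.3, -0.1, -0.1]
grip_width: 0.0639
grasp_force: 0.0
```

Request:
arm_command([
  [[24, 5, 1], -0.14],
  [[48, 11, 2], -0.29],
  [[72, 16, 3], -0.44],
  [[96, 22, 4], -0.59],
  [[119, 27, 5], -0.74],
])

```text
time_s: 32.5
tool_pos: [0.5491, 0.1708, 0.1651]
tool_rot: [180.0, 0.0, 157.5]
force: [0.1, 0.1, -0.5]
grip_width: 0.0638
grasp_force: 0.0
```

Request:
arm_command([
  [[20, 24, 4], -0.14],
  [[40, 49, 8], -0.28],
  [[58, 71, 12], -0.42],
  [[70, 86, 15], -0.53],
  [[75, 92, 15], -0.56],
])

```text
time_s: 33.0
tool_pos: [0.5146, 0.2862, 0.1495]
tool_rot: [180.0, -0.0, -170.5]
force: [-0.1, -0.5, 0.2]
grip_width: 0.0639
grasp_force: 0.0
```

Request:
arm_command([
  [[0, 0, 0], 0],
  [[0, 0, 10], 0],
  [[0, 0, 25], 0],
  [[0, 0, 40], 0],
  [[0, 0, 50], 0],
])

```text
time_s: 33.5
tool_pos: [0.515, 0.2824, 0.0971]
tool_rot: [-179.9, -0.1, -170.9]
force: [-0.6, -0.6, -0.0]
grip_width: 0.0639
grasp_force: 0.0
```

```bash
python3 - <<'E'
from h import *
o=env.get_obs(); print(np.round(o["tool_pos"],4),np.round(o["tool_rot"],2),np.round(o["qpos"],0))
p,d=viewer.read_camera("top"); C=cal("top"); P=cloud(C,d); cv2.imwrite("pics/top3.png",p)
m=((P[...,2]>.046)&(P[...,2]<.057)); m[:255]=0; m[380:]=0; m[:,:420]=0; m[:,510:]=0
print("sideboard",m.sum(),np.median(P[...,2][m]),rect(P[m]))
E
```

```text
[0.515  0.2824 0.0971] [-1.7992e+02 -1.5000e-01 -1.7086e+02] [-48.  17.  19. 102.  -6.  62.  73.]
sideboard 1402 0.051506845664475664 (array([ 423.1, -297.8]), array([ 35.8, 154.5]), 79.2)
```

The sideboard stands level at the carton's centre. Next the chest goes back.

Request:
arm_command([
  [[0, 0, 15], 0],
  [[0, 0, 32], 0],
  [[0, 0, 48], 0],
  [[0, 0, 60], 0],
  [[0, 0, 60], 0],
])

```text
time_s: 34.05
tool_pos: [0.5144, 0.283, 0.0373]
tool_rot: [-179.9, -0.2, -170.8]
force: [-0.3, -0.4, -0.6]
grip_width: 0.0639
grasp_force: 0.0
```

Request:
arm_command([
  [[0, 0, 0], 0],
  [[0, 0, 0], 0],
  [[0, 0, 0], 0],
  [[0, 0, 0], 0],
  [[0, 0, 0], 0],
], grip=1, grip_force=10)

```text
time_s: 34.55
tool_pos: [0.5162, 0.2842, 0.0402]
tool_rot: [180.0, 0.1, -170.8]
force: [-0.3, 0.0, 1.9]
grip_width: 0.0404
grasp_force: 9.8
```

Request:
arm_command([
  [[0, 0, -4], 0],
  [[0, 0, -12], 0],
  [[0, 0, -28], 0],
  [[0, 0, -48], 0],
  [[0, 0, -70], 0],
])

```text
time_s: 35.05
tool_pos: [0.5158, 0.2837, 0.1113]
tool_rot: [180.0, 0.0, -170.8]
force: [0.7, -0.0, -0.2]
grip_width: 0.04
grasp_force: 9.8
```

```bash
python3 - <<'E'
from h import *
plan([516.2,283.7,110,189.3],[[516.2,283.7,160,189.3],[566,172,160,189.3],[616.3,59.5,160,189.3],[616.3,59.5,45,189.3],[616.3,59.5,150,189.3],[530,172,150,190.5],[439.1,286.9,120,192.1],[439.1,286.9,27,192.1]])
E
```

```text
[0, 0, -50] -0.0 -> cmd [516.2, 283.7, 160.0, 189.3]
[-31, -118, 0] -0.0 -> cmd [565.9, 172.3, 160.0, 189.3]
[-32, -119, 0] -0.0 -> cmd [616.7, 60.0, 160.0, 189.3]
[0, 0, 115] -0.0 -> cmd [616.7, 60.0, 45.0, 189.3]
[0, 0, -105] -0.0 -> cmd [616.7, 60.0, 150.0, 189.3]
[67, 125, 0] -0.02 -> cmd [530.4, 172.5, 150.0, 190.4]
[69, 129, 30] -0.03 -> cmd [439.1, 286.9, 120.0, 192.2]
[0, 0, 93] 0.0 -> cmd [439.1, 286.9, 27.0, 192.2]
```

Request:
arm_command([
  [[0, 0, -18], 0],
  [[0, 0, -36], 0],
  [[0, 0, -50], 0],
  [[0, 0, -50], 0],
  [[0, 0, -50], 0],
])

```text
time_s: 35.55
tool_pos: [0.5158, 0.2839, 0.1598]
tool_rot: [180.0, 0.0, -170.8]
force: [-0.4, -0.3, -1.3]
grip_width: 0.04
grasp_force: 9.8
```

Request:
arm_command([
  [[-4, -15, 0], 0],
  [[-10, -38, 0], 0],
  [[-17, -66, 0], 0],
  [[-24, -93, 0], 0],
  [[-31, -118, 0], 0],
])

```text
time_s: 36.05
tool_pos: [0.5655, 0.1691, 0.1584]
tool_rot: [-179.9, -0.1, -170.8]
force: [-0.3, 0.3, 0.1]
grip_width: 0.0397
grasp_force: 9.8
```

Request:
arm_command([
  [[-8, -28, 0], 0],
  [[-16, -57, 0], 0],
  [[-23, -85, 0], 0],
  [[-29, -107, 0], 0],
  [[-32, -119, 0], 0],
])

```text
time_s: 36.55
tool_pos: [0.6161, 0.0555, 0.1585]
tool_rot: [-179.9, -0.1, -171.0]
force: [0.2, -0.3, -0.5]
grip_width: 0.0399
grasp_force: 9.8
```

Request:
arm_command([
  [[0, 0, 0], 0],
  [[0, 0, 15], 0],
  [[0, 0, 35], 0],
  [[0, 0, 58], 0],
  [[0, 0, 78], 0],
])

```text
time_s: 37.05
tool_pos: [0.6145, 0.0625, 0.0791]
tool_rot: [179.9, -0.1, -170.6]
force: [-0.2, 0.0, -1.9]
grip_width: 0.0404
grasp_force: 9.8
```

Request:
arm_command([
  [[0, 0, 14], 0],
  [[0, 0, 25], 0],
  [[0, 0, 32], 0],
  [[0, 0, 36], 0],
  [[0, 0, 37], 0],
])

```text
time_s: 37.55
tool_pos: [0.6165, 0.0604, 0.045]
tool_rot: [180.0, 0.1, -170.8]
force: [-2.1, 1.1, 4.2]
grip_width: 0.0397
grasp_force: 9.9
```

Request:
arm_command([
  [[0, 0, 0], 0],
  [[0, 0, 0], 0],
  [[0, 0, 0], 0],
  [[0, 0, 0], 0],
  [[0, 0, 0], 0],
])

```text
time_s: 38.05
tool_pos: [0.6164, 0.0599, 0.0451]
tool_rot: [-180.0, 0.0, -170.8]
force: [-0.5, -1.5, 2.1]
grip_width: 0.0401
grasp_force: 9.9
```

Request:
arm_command([
  [[0, 0, 0], 0],
  [[0, 0, 0], 0],
  [[0, 0, 0], 0],
  [[0, 0, 0], 0],
  [[0, 0, 0], 0],
], grip=-0.47)

```text
time_s: 38.55
tool_pos: [0.6159, 0.0601, 0.0444]
tool_rot: [180.0, -0.0, -170.8]
force: [-0.0, -0.2, -0.3]
grip_width: 0.0628
grasp_force: 0.0
```

Request:
arm_command([
  [[0, 0, -10], 0],
  [[0, 0, -30], 0],
  [[0, 0, -60], 0],
  [[0, 0, -85], 0],
  [[0, 0, -105], 0],
])

```text
time_s: 39.05
tool_pos: [0.6167, 0.0599, 0.1522]
tool_rot: [180.0, 0.1, -170.8]
force: [0.8, -0.0, -0.1]
grip_width: 0.0638
grasp_force: 0.0
```

Next is the chair.

Request:
arm_command([
  [[12, 22, 0], 0],
  [[27, 50, 0], 0],
  [[43, 80, 0], -0.01],
  [[57, 106, 0], -0.02],
  [[67, 125, 0], -0.02],
])

```text
time_s: 39.55
tool_pos: [0.5286, 0.1747, 0.1505]
tool_rot: [179.9, 0.0, -169.5]
force: [-0.8, -0.2, 0.1]
grip_width: 0.0637
grasp_force: 0.0
```

Request:
arm_command([
  [[17, 32, 0], -0.01],
  [[35, 65, 5], -0.02],
  [[52, 97, 15], -0.03],
  [[64, 119, 25], -0.03],
  [[69, 129, 30], -0.03],
])

```text
time_s: 40.05
tool_pos: [0.4366, 0.2893, 0.1196]
tool_rot: [179.9, -0.0, -167.7]
force: [0.7, -0.5, -0.8]
grip_width: 0.0638
grasp_force: 0.0
```

Request:
arm_command([
  [[0, 0, 0], 0],
  [[0, 0, 0], 0],
  [[0, 0, 10], 0],
  [[0, 0, 25], 0],
  [[0, 0, 38], 0],
])

```text
time_s: 40.55
tool_pos: [0.4397, 0.2858, 0.0808]
tool_rot: [-180.0, 0.0, -168.0]
force: [0.2, 0.1, -1.7]
grip_width: 0.064
grasp_force: 0.0
```

Request:
arm_command([
  [[0, 0, 15], 0],
  [[0, 0, 32], 0],
  [[0, 0, 47], 0],
  [[0, 0, 55], 0],
  [[0, 0, 55], 0],
])

```text
time_s: 41.05
tool_pos: [0.4383, 0.2858, 0.0251]
tool_rot: [-179.9, -0.1, -168.0]
force: [-0.0, 0.5, 0.1]
grip_width: 0.0637
grasp_force: 0.0
```

Request:
arm_command([
  [[0, 0, 0], 0],
  [[0, 0, 0], 0],
  [[0, 0, 0], 0],
  [[0, 0, 0], 0],
  [[0, 0, 0], 0],
], grip=1, grip_force=8)

```text
time_s: 41.55
tool_pos: [0.439, 0.2874, 0.027]
tool_rot: [180.0, 0.0, -167.9]
force: [-0.3, -0.0, 0.8]
grip_width: 0.0355
grasp_force: 8.0
```

Request:
arm_command([
  [[0, 0, -4], 0],
  [[0, 0, -12], 0],
  [[0, 0, -28], 0],
  [[0, 0, -48], 0],
  [[0, 0, -70], 0],
])

```text
time_s: 42.05
tool_pos: [0.4385, 0.2869, 0.0976]
tool_rot: [-180.0, -0.0, -167.9]
force: [-0.1, 1.1, -0.0]
grip_width: 0.0359
grasp_force: 8.0
```

```bash
python3 - <<'E'
from h import *
plan([439.1,286.9,97,192.2],[[439.1,286.9,150,192.2],[535,133,150,192.2],[627.5,-17.2,150,192.2],[627.5,-17.2,32,192.2],[627.5,-17.2,140,192.2],[500,130,150,191],[370.5,287,120,189.3],[370.5,287,40,189.3]])
E
```

```text
[0, 0, -53] -0.0 -> cmd [439.1, 286.9, 150.0, 192.2]
[-61, -171, 0] -0.0 -> cmd [534.9, 132.7, 150.0, 192.2]
[-59, -166, 0] -0.0 -> cmd [627.6, -17.1, 150.0, 192.2]
[0, 0, 118] -0.0 -> cmd [627.6, -17.1, 32.0, 192.2]
[0, 0, -108] -0.0 -> cmd [627.6, -17.1, 140.0, 192.2]
[94, 171, -10] 0.02 -> cmd [499.6, 130.1, 150.0, 191.1]
[97, 179, 30] 0.03 -> cmd [370.1, 287.2, 120.0, 189.3]
[0, 0, 80] 0.0 -> cmd [370.1, 287.2, 40.0, 189.3]
```

Request:
arm_command([
  [[0, 0, -18], 0],
  [[0, 0, -38], 0],
  [[0, 0, -53], 0],
  [[0, 0, -53], 0],
  [[0, 0, -53], 0],
])

```text
time_s: 42.55
tool_pos: [0.4387, 0.2871, 0.1497]
tool_rot: [180.0, 0.0, -167.9]
force: [-0.4, 0.4, -0.8]
grip_width: 0.036
grasp_force: 8.0
```

Request:
arm_command([
  [[-7, -20, 0], 0],
  [[-19, -54, 0], 0],
  [[-33, -93, 0], 0],
  [[-47, -133, 0], 0],
  [[-61, -171, 0], 0],
])

```text
time_s: 43.05
tool_pos: [0.5341, 0.1308, 0.1484]
tool_rot: [-180.0, -0.1, -167.9]
force: [-0.3, 0.2, -0.5]
grip_width: 0.0362
grasp_force: 8.0
```

Request:
arm_command([
  [[-14, -40, 0], 0],
  [[-28, -80, 0], 0],
  [[-42, -118, 0], 0],
  [[-53, -149, 0], 0],
  [[-59, -166, 0], 0],
])

```text
time_s: 43.55
tool_pos: [0.6268, -0.0213, 0.1481]
tool_rot: [-179.9, -0.1, -168.1]
force: [-0.3, 0.1, 0.3]
grip_width: 0.0358
grasp_force: 8.0
```

Request:
arm_command([
  [[0, 0, 0], 0],
  [[0, 0, 15], 0],
  [[0, 0, 35], 0],
  [[0, 0, 58], 0],
  [[0, 0, 80], 0],
])

```text
time_s: 44.05
tool_pos: [0.6251, -0.0146, 0.067]
tool_rot: [179.9, -0.1, -167.7]
force: [0.4, 0.6, 0.1]
grip_width: 0.0357
grasp_force: 8.0
```

Request:
arm_command([
  [[0, 0, 14], 0],
  [[0, 0, 25], 0],
  [[0, 0, 33], 0],
  [[0, 0, 37], 0],
  [[0, 0, 38], 0],
])

```text
time_s: 44.55
tool_pos: [0.6271, -0.0171, 0.0319]
tool_rot: [180.0, 0.0, -167.9]
force: [-0.7, 0.9, 0.5]
grip_width: 0.0356
grasp_force: 8.0
```

Request:
arm_command([
  [[0, 0, 0], 0],
  [[0, 0, 0], 0],
  [[0, 0, 0], 0],
  [[0, 0, 0], 0],
  [[0, 0, 0], 0],
])

```text
time_s: 45.05
tool_pos: [0.627, -0.0173, 0.0319]
tool_rot: [-180.0, 0.0, -167.9]
force: [0.3, 0.3, 0.8]
grip_width: 0.0357
grasp_force: 8.0
```

Request:
arm_command([
  [[0, 0, 0], 0],
  [[0, 0, 0], 0],
  [[0, 0, 0], 0],
  [[0, 0, 0], 0],
  [[0, 0, 0], 0],
], grip=-0.47)

```text
time_s: 45.55
tool_pos: [0.6267, -0.0172, 0.0315]
tool_rot: [180.0, -0.0, -167.9]
force: [1.2, -0.7, 0.1]
grip_width: 0.0622
grasp_force: 0.0
```

Request:
arm_command([
  [[0, 0, -10], 0],
  [[0, 0, -30], 0],
  [[0, 0, -60], 0],
  [[0, 0, -85], 0],
  [[0, 0, -108], 0],
])

```text
time_s: 46.05
tool_pos: [0.6271, -0.0175, 0.1419]
tool_rot: [-180.0, 0.1, -167.9]
force: [0.4, 0.3, 0.1]
grip_width: 0.0638
grasp_force: 0.0
```

Last is the round table.

Request:
arm_command([
  [[14, 26, -3], 0],
  [[35, 63, -6], 0],
  [[57, 103, -8], 0.01],
  [[77, 140, -10], 0.02],
  [[94, 171, -10], 0.02],
])

```text
time_s: 46.55
tool_pos: [0.4977, 0.1321, 0.1507]
tool_rot: [179.9, 0.1, -169.0]
force: [0.9, 0.4, 0.7]
grip_width: 0.0639
grasp_force: 0.0
```

Request:
arm_command([
  [[22, 40, 0], 0.01],
  [[44, 81, 0], 0.02],
  [[66, 122, 10], 0.03],
  [[85, 157, 20], 0.03],
  [[97, 179, 30], 0.03],
])

```text
time_s: 47.05
tool_pos: [0.3676, 0.2902, 0.1203]
tool_rot: [179.9, 0.1, -170.6]
force: [0.3, 0.2, -0.1]
grip_width: 0.0637
grasp_force: 0.0
```

Request:
arm_command([
  [[0, 0, 0], 0],
  [[0, 0, 0], 0],
  [[0, 0, 10], 0],
  [[0, 0, 22], 0],
  [[0, 0, 30], 0],
])

```text
time_s: 47.55
tool_pos: [0.3699, 0.2863, 0.0882]
tool_rot: [-180.0, -0.1, -170.9]
force: [0.4, 0.3, -0.5]
grip_width: 0.0639
grasp_force: 0.0
```

Request:
arm_command([
  [[0, 0, 15], 0],
  [[0, 0, 30], 0],
  [[0, 0, 44], 0],
  [[0, 0, 50], 0],
  [[0, 0, 50], 0],
])

```text
time_s: 48.05
tool_pos: [0.3692, 0.2865, 0.0384]
tool_rot: [-179.9, -0.1, -170.8]
force: [-0.7, -0.1, -0.5]
grip_width: 0.0642
grasp_force: 0.0
```

Request:
arm_command([
  [[0, 0, 0], 0],
  [[0, 0, 0], 0],
  [[0, 0, 0], 0],
  [[0, 0, 0], 0],
  [[0, 0, 0], 0],
], grip=1, grip_force=10)

```text
time_s: 48.55
tool_pos: [0.3701, 0.2878, 0.0401]
tool_rot: [180.0, 0.1, -170.8]
force: [-0.2, -0.4, 2.4]
grip_width: 0.0435
grasp_force: 10.0
```

Request:
arm_command([
  [[0, 0, -4], 0],
  [[0, 0, -12], 0],
  [[0, 0, -28], 0],
  [[0, 0, -48], 0],
  [[0, 0, -70], 0],
])

```text
time_s: 49.05
tool_pos: [0.3694, 0.2873, 0.1105]
tool_rot: [-180.0, -0.0, -170.8]
force: [0.9, 0.1, -0.3]
grip_width: 0.043
grasp_force: 10.0
```

```bash
python3 - <<'E'
from h import *
plan([370.1,287.2,110,189.3],[[370.1,287.2,160,189.3],[461,160,160,189.3],[553,32,160,189.3],[644.7,-95.2,160,189.3],[644.7,-95.2,45,189.3],[644.7,-95.2,150,189.3],[500,130,200,189.3]])
E
```

```text
[0, 0, -50] -0.0 -> cmd [370.1, 287.2, 160.0, 189.3]
[-69, -140, 0] -0.0 -> cmd [460.8, 160.2, 160.0, 189.3]
[-70, -141, 0] -0.0 -> cmd [552.7, 32.4, 160.0, 189.3]
[-70, -141, 0] -0.0 -> cmd [644.5, -95.5, 160.0, 189.3]
[0, 0, 115] -0.0 -> cmd [644.5, -95.5, 45.0, 189.3]
[0, 0, -105] -0.0 -> cmd [644.5, -95.5, 150.0, 189.3]
[106, 246, -50] -0.0 -> cmd [500.2, 130.2, 200.0, 189.3]
```

Request:
arm_command([
  [[0, 0, -18], 0],
  [[0, 0, -36], 0],
  [[0, 0, -50], 0],
  [[0, 0, -50], 0],
  [[0, 0, -50], 0],
])

```text
time_s: 49.55
tool_pos: [0.3696, 0.2875, 0.1597]
tool_rot: [180.0, 0.0, -170.8]
force: [-0.6, 0.4, 0.2]
grip_width: 0.0431
grasp_force: 10.0
```

Request:
arm_command([
  [[-9, -18, 0], 0],
  [[-23, -46, 0], 0],
  [[-38, -78, 0], 0],
  [[-54, -109, 0], 0],
  [[-69, -140, 0], 0],
])

```text
time_s: 50.05
tool_pos: [0.4603, 0.159, 0.1585]
tool_rot: [-180.0, -0.1, -170.7]
force: [-0.2, -0.1, -1.4]
grip_width: 0.0435
grasp_force: 10.0
```

Request:
arm_command([
  [[-14, -28, 0], 0],
  [[-28, -56, 0], 0],
  [[-42, -85, 0], 0],
  [[-56, -113, 0], 0],
  [[-70, -141, 0], 0],
])

```text
time_s: 50.55
tool_pos: [0.5518, 0.0313, 0.1583]
tool_rot: [-180.0, -0.1, -170.8]
force: [-0.3, 0.3, 1.4]
grip_width: 0.043
grasp_force: 10.0
```

Request:
arm_command([
  [[-16, -33, 0], 0],
  [[-33, -66, 0], 0],
  [[-48, -98, 0], 0],
  [[-61, -124, 0], 0],
  [[-70, -141, 0], 0],
])

```text
time_s: 51.05
tool_pos: [0.6436, -0.0982, 0.1579]
tool_rot: [-179.9, -0.1, -170.9]
force: [-1.0, -0.9, -0.6]
grip_width: 0.0435
grasp_force: 10.0
```

Request:
arm_command([
  [[0, 0, 0], 0],
  [[0, 0, 15], 0],
  [[0, 0, 35], 0],
  [[0, 0, 58], 0],
  [[0, 0, 78], 0],
])

```text
time_s: 51.55
tool_pos: [0.6421, -0.0929, 0.0789]
tool_rot: [179.9, -0.1, -170.6]
force: [0.8, -0.5, 0.1]
grip_width: 0.0431
grasp_force: 10.0
```

Request:
arm_command([
  [[0, 0, 14], 0],
  [[0, 0, 25], 0],
  [[0, 0, 32], 0],
  [[0, 0, 36], 0],
  [[0, 0, 37], 0],
])

```text
time_s: 52.05
tool_pos: [0.6442, -0.0954, 0.0451]
tool_rot: [180.0, 0.1, -170.8]
force: [-2.1, 0.6, 3.5]
grip_width: 0.0434
grasp_force: 10.0
```

Request:
arm_command([
  [[0, 0, 0], 0],
  [[0, 0, 0], 0],
  [[0, 0, 0], 0],
  [[0, 0, 0], 0],
  [[0, 0, 0], 0],
])

```text
time_s: 52.55
tool_pos: [0.6442, -0.0956, 0.0451]
tool_rot: [-180.0, 0.1, -170.8]
force: [-0.1, -0.1, 1.8]
grip_width: 0.0432
grasp_force: 10.0
```

Request:
arm_command([
  [[0, 0, 0], 0],
  [[0, 0, 0], 0],
  [[0, 0, 0], 0],
  [[0, 0, 0], 0],
  [[0, 0, 0], 0],
], grip=-0.47)

```text
time_s: 53.05
tool_pos: [0.6436, -0.0954, 0.0444]
tool_rot: [180.0, -0.0, -170.8]
force: [0.1, -0.1, -0.4]
grip_width: 0.063
grasp_force: 0.0
```

Request:
arm_command([
  [[0, 0, -10], 0],
  [[0, 0, -30], 0],
  [[0, 0, -60], 0],
  [[0, 0, -85], 0],
  [[0, 0, -105], 0],
])

```text
time_s: 53.55
tool_pos: [0.6444, -0.0957, 0.1523]
tool_rot: [-180.0, 0.1, -170.8]
force: [-0.1, -0.2, 1.4]
grip_width: 0.0642
grasp_force: 0.0
```

Request:
arm_command([
  [[14, 30, -10], 0],
  [[34, 74, -20], 0],
  [[55, 119, -30], 0],
  [[74, 162, -40], 0],
  [[92, 200, -50], 0],
])

```text
time_s: 54.05
tool_pos: [0.5195, 0.0892, 0.2008]
tool_rot: [179.9, 0.1, -170.7]
force: [0.4, 0.1, 0.0]
grip_width: 0.064
grasp_force: 0.0
```

Request:
arm_command([
  [[18, 40, 0], 0],
  [[36, 80, 0], 0],
  [[54, 118, 0], 0],
  [[65, 145, 0], 0],
  [[70, 155, 0], 0],
])

```text
time_s: 54.55
tool_pos: [0.4251, 0.2318, 0.2004]
tool_rot: [179.9, 0.0, -170.5]
force: [0.3, 0.6, 0.4]
grip_width: 0.0641
grasp_force: 0.0
```

```bash
cat > chk.py <<'E'
from h import *
o=env.get_obs(); print(o["time_s"],np.round(o["tool_pos"],4))
p,d=viewer.read_camera("top"); C=cal("top"); P=cloud(C,d); cv2.imwrite("pics/top4.png",p)
q=viewer.read_camera("scene")[0]; cv2.imwrite("pics/scene4.png",cv2.resize(q[160:320,180:400],(800,582)))
hsv=cv2.cvtColor(p,cv2.COLOR_BGR2HSV)
wood=((hsv[...,1]>110)&(hsv[...,0]>5)&(hsv[...,0]<25)&(hsv[...,2]>70)).astype(np.uint8)
wood[:170]=0
n,L,S,c=cv2.connectedComponentsWithStats(wood)
for i in range(1,n):
    if 80<S[i,4]<9000:
        m=L==i; z=np.nanmedian(P[...,2][m]); print(S[i],z.round(4),rect(onplane(C,np.argwhere(m)[:,::-1],z)))
m=((P[...,2]>.046)&(P[...,2]<.057)); m[:255]=0; m[380:]=0; m[:,:420]=0; m[:,510:]=0
print("sideboard",m.sum(),np.median(P[...,2][m]),rect(P[m]))
E
python3 chk.py
```

```text
54.55 [0.4251 0.2318 0.2004]
[358 195  22  21 360] 0.0602 (array([642.6, -95.5]), array([39.2, 41. ]), 0.9)
[319 205  20  19 275] 0.0466 (array([626. , -17.7]), array([32.5, 35. ]), 12.2)
[278 208  22  21 385] 0.0683 (array([614.8,  59.7]), array([35.4, 40.6]), 8.9)
[ 148  244   57   62 2482] 0.0056 (array([500.7, 287.1]), array([109.2, 125.4]), 86.9)
[ 428  265   75  107 4567] 0.0076 (array([ 421.4, -302. ]), array([120.9, 200.7]), 79.1)
[334 319  28  28 604] 0.0854 (array([399.6, -54.9]), array([50. , 49.8]), 45.7)
[147 360  30   9 154] 0.0073 (array([322.3, 313.9]), array([16.1, 59.2]), 1.2)
sideboard 1401 0.05141310815162503 (array([ 423.1, -298.1]), array([ 36.2, 154.4]), 79.3)
```

View pics/scene4.png

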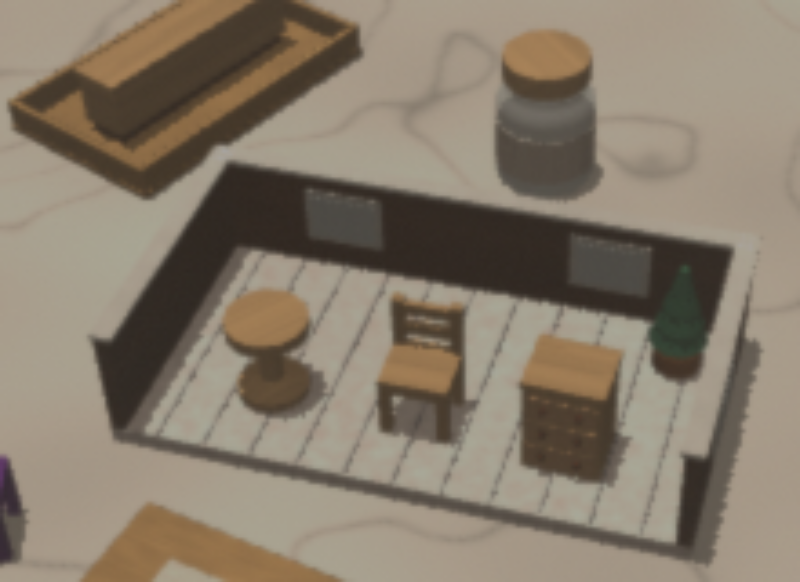

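The table (267,350), chair (422,370) and chest (570,405) stand upright in the room, facing the front and within 1 mm of their starting spots. The sideboard (190,65) is in the carton, and the tree and jar are in place.

```bash
python3 -c "
from cell import env
print(env.sign_off())"
```

```text
the job is handed in; nothing more can be done
None
```

The job is handed in at about 55 s of the 144 s allowed: the last camera check showed the sideboard upright in the middle of the carton, the chair, round table and chest back within about 1 mm of their starting spots and facing the front, and the tree and jar untouched.

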